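# Fetch the heater block from the bench drawer

## Task

Get the block heater ready: pull the cabinet's top drawer open by its handle, take out the aluminium block with the two large wells and set it down flat in the heater's pocket, wells up. Then push the drawer fully shut; the block with many small holes stays upright in the drawer, the lower drawer ends shut, and the bottle, beaker and tip box stay where they are.

Things in the scene. Friction and masses are not known exactly. Their poses are not given: they have to be found in the camera images.
- cabinet: pale wooden flat-topped cabinet fixed to the bench, 260 mm deep, 300 wide, 194 high, two drawers, left or right of the heater. Origin on the bench, on the cabinet's mid-line, 60 mm in FRONT of the drawer faces (not inside the cabinet); its x axis points horizontally from the drawer faces into the cabinet, y to the left as seen facing the drawers, z up. Drawers slide out along its -x.
- top_handle (a point): aluminium bow handle of the top drawer, fixed to the drawer and moving with it; origin at the middle of its straight bar, axes as the cabinet's. The bar is 12 mm thick, 110 mm long along y, 152 mm above the bench; its centre line is 45 mm in front of the drawer face: 39 mm are free between bar and face. Legs at its ends run back to the face. The lower drawer's equal handle is 85 mm below.
- top_drawer (a joint): how far the top drawer is pulled out, m: 0 shut, 0.17 fully open against a stop; starts up to 15 mm ajar. It slides with about 2 N of friction and stays where it is left.
- top_drawer_floor (a point): centre of the front part of the top drawer's floor, moving with the drawer, 80 mm behind the drawer face and 107 mm above the bench; axes as the cabinet's. The front is 15 mm thick, top edge 180 mm above the bench; side walls reach 151 mm, 258 mm apart inside. This front part is 132 mm long, split left and right by a rib 6 mm thick and 14 mm high, and an equal rib ends it behind. One block stands in each half.
- lower_drawer (a joint): the same for the lower drawer, which starts shut and stays shut
- vial_block: the block to fetch: aluminium block 60 x 44 x 48 mm (x, y, z), about 0.26 kg, with two large round wells (22 mm) side by side in its top. It starts in the left or right compartment of the top drawer, upright, its long side roughly along the drawer's travel. Origin: centre of its underside; z up, x along its 60 mm side.
- tube_block: aluminium block of the same outer size with fifteen small holes (6 mm) in its top, standing in the other compartment; it stays there. Origin: centre of its underside; x along its 60 mm side.
- heater: white block heater fixed to the bench, 150 x 130 x 75 mm with a 40 mm deep, 50 mm high grey control panel on its front (-x) side; origin on the bench, 40 mm behind the centre of the pocket; x points away from its control panel, y left, z up
- heater_pocket (a point): centre of the floor of the open pocket in the heater's flat top, axes as the heater's. The pocket is 70 mm long along x, 54 mm wide along y and 15 mm deep (floor 60 mm, rim 75 mm above the bench), so a block has 5 mm of play all round and stands 33 mm above the rim; either way round is right.
- bottle: amber bottle, 62 mm across, 125 mm high, a bystander; origin centre of underside
- beaker: glass beaker, 72 mm across, 90 mm high, a bystander; origin centre of underside
- tip_box: grey box with a clear lid, 117 x 77 x 63 mm, a bystander; origin centre of underside
Not all that is in view belongs to the job. What is meant by the heater is not blue or yellow, and is the smaller of those in its own colour.

How it is judged:
By the outcome, as a careful person would: the job done as asked, in the order asked, and still so for the second after the job is handed in, with the robot touching nothing.
It also fails if it takes over 69 s, if anything falls off the work surface, if the arm or the gripper's body presses on something with over 40 N, if the wrist force passes 120 N, or if a joint passes its speed limit or range.

## Robot

A 6-joint arm with a two-finger parallel gripper is mounted at the origin on the work surface. World frame = base frame: x ahead of the robot, y to its left, z up, the work surface at z = 0. Lengths are in m, angles in rad, forces in N, time in s.
With the tool pointing down it reaches from about 0.3 to 0.875 m from the base axis. Payload 6.4 kg.
Tool frame: the origin (TCP) lies at the very end of the fingers, on their centre line; the grasp point (between the pads) lies 19 mm behind it (ctrl.grip_point_offset is the z of the grasp point in the tool frame, in m); z points along the fingers, y is the direction in which the jaws open and shut (so a half turn about z gives the same grasp; the last joint's range is limited). The gripper opens to 85 mm and grips with 20 to 120 N. Pads are 22 mm wide; open, the fingers measure 114 mm over their backs; the gripper's body (76 mm by 85 mm) begins 54 mm behind the grasp point. The pads swing forward as they close: fully open they stand 13 mm farther back than shut.
Start: joints at [-1.437, 0.181, 1.607, -0, 1.354, -0.206], TCP at [0.192, -0.542, 0.197] pointing down, gripper open.
Joint ranges: [-2.99, 2.99], [-0.89, 2.07], [0.3, 2.58], [-1.14, 4.28], [0, 2.63], [-3.12, 3.12]. Speed limits (rad/s): [2.57, 2.57, 3.01, 3.14, 3.14, 3.14].

## Interface

Orientations are given as a unit quaternion [w, x, y, z].
In Python, from bench import status, cams, ctrl gives the robot as it stands.
- The arm moves only by the shell command python3 -m handwheel 'ROWS'. ROWS is JSON, a list of rows, each an object with "grip": the finger opening in cm, from 0 to 8.54; "linear": the shift along the tool's x, y, z in cm, a list of three; "rotation": the turn, a rotation vector about the tool's x, y, z in degrees, a list of three. A call has 1 to 12 rows; each row is the pose to reach, as a shift and turn from the pose commanded when the call began, along the tool's axes at that moment; what a row does not reach only later rows make up. A row lasts 1/12 s, in which the tool goes at most 41.7 mm and 7.16 degrees, less where a joint would pass 70% of its speed; a pose out of reach is approached as far as the arm can. A call with a gripper value outside its range is refused whole. The fingers move at their own pace and stop on an object; the grip force is fixed at half the most. Time passes only in rows, so rows that repeat a pose let the fingers close. It gives the time, the measured TCP pose, the force and the opening at its end, in the units of the state.
- status.get_obs(): the state, without advancing time (a new reading comes with each control period).
- cams.camera(name): name is "side" or "top"; returns the picture (400x640x3 uint8, red, green, blue); there is no depth.
- cams.camera_info(name): a dict with "fovy" (degrees; the focal length in pixels is half the picture's height over the tangent of half this angle, whatever the lens; pixels are square), "cx", "cy" (the principal point, pixels), "world_from_camera" (4x4, takes a point from camera to world coordinates). Camera axes: x right, y down, z forward; pixel columns grow to the right and rows downward; lengths in m; the calibration is good to about 2 mm. A picture is of the moment at which its call begins. camera_info takes no time and is no camera call.
- ctrl.hand_in(): hands the job in, once; it reports no verdict.
The state is a dict: "time_s": time; "q": joint angles; "dq": joint speeds; "joint_efforts": joint torques, N m; "eef_pos": TCP position; "eef_rot": TCP orientation; "wrist_force": force on the tool from outside, world axes, zero at the start; "torque": the same for the moment, N m; "opening": opening from 0.0 (shut) to 1.0 (fully open).
Only numpy, scipy, OpenCV 4.12 (cv2) and the standard library are available. Lean on these libraries where they do the work, as an engineer would, in place of code of your own. Each camera call takes 0.05 s, during which the arm holds its last target.

## Working session

There is one attempt and no reset: what is moved stays moved. The work goes in short steps, Python scripts to look and compute and a shell command to move; the robot and the scene stay as the last step left them, time stands still between calls to the robot, and variables do not carry over. Pictures are saved under pics/ and viewed, and the job is handed in when it is done.

```bash
ls; mkdir -p pics; python3 - <<'E'
from bench import status, cams, ctrl
import cv2
print(status.get_obs()); print(ctrl.grip_point_offset)
for n in("side","top"):
    print(n,cams.camera_info(n)); cv2.imwrite(f"pics/{n}0.png",cams.camera(n)[:,:,::-1])
E
```

```text
pics
{'time_s': 0.0, 'q': array([-1.43730124e+00,  1.81523407e-01,  1.60803308e+00,  3.18200661e-05,
        1.35381047e+00, -2.06330458e-01]), 'dq': array([ 0.00137654, -0.00041287, -0.00088518,  0.00122329, -0.00162455,
       -0.00113818]), 'joint_efforts': array([-1.53551773e-03, -4.44865680e+01, -3.51346064e+01, -2.95389782e-04,
        9.21854982e-03, -1.21741192e-05]), 'eef_pos': array([ 0.19158614, -0.54148125,  0.19598201]), 'eef_rot': array([-8.86001326e-04,  9.85599714e-01,  1.69092921e-01,  4.78246079e-05]), 'wrist_force': array([ 0.42285579, -0.56538772,  0.30217366]), 'torque': array([ 0.02662383, -0.02241704, -0.02598876]), 'opening': 0.9973739830190342}
-0.0187
side {'fovy': 42.7019865535376, 'cx': 316.90403314400527, 'cy': 199.0010332731467, 'world_from_camera': array([[ 0.69611438, -0.52335608,  0.49145009, -0.32518513],
       [-0.7179184 , -0.51148202,  0.47220686, -0.90658372],
       [ 0.00423556, -0.68153105, -0.73177694,  1.51895564],
       [ 0.        ,  0.        ,  0.        ,  1.        ]])}
top {'fovy': 46.359254538858124, 'cx': 316.8253476344175, 'cy': 201.00886422753723, 'world_from_camera': array([[ 3.12109898e-03, -9.89743380e-01,  1.42822616e-01,
         3.83897385e-01],
       [-9.99763570e-01, -1.49717943e-05,  2.17440551e-02,
        -1.51461282e-02],
       [-2.15188963e-02, -1.42856714e-01, -9.89509422e-01,
         1.49977007e+00],
       [ 0.00000000e+00,  0.00000000e+00,  0.00000000e+00,
         1.00000000e+00]])}
```

View pics/side0.png

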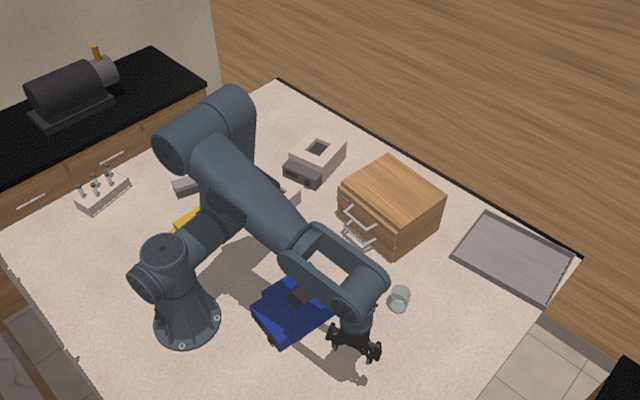

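View pics/top0.png

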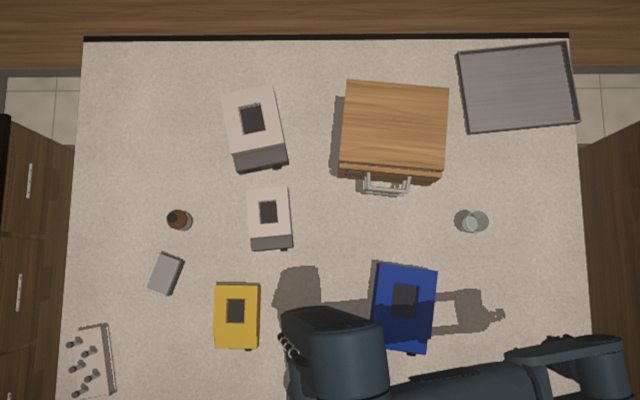

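The smaller white heater is at about (269,217) in the top view. The cabinet is at about (395,125), with its drawers facing the robot. I'll zoom in to measure both.

```bash
cat > h.py <<'E'
import numpy as np, cv2
from bench import status, cams, ctrl
def ray(n,p):
    i=cams.camera_info(n); f=200/np.tan(np.radians(i["fovy"]/2)); T=i["world_from_camera"]
    d=T[:3,:3]@np.array([(p[0]-i["cx"])/f,(p[1]-i["cy"])/f,1]); return T[:3,3],d
def onz(n,p,z):
    o,d=ray(n,p); return (o+d*(z-o[2])/d[2])
def proj(n,P):
    i=cams.camera_info(n); f=200/np.tan(np.radians(i["fovy"]/2)); T=i["world_from_camera"]
    c=T[:3,:3].T@(np.asarray(P)-T[:3,3]); return np.array([i["cx"]+f*c[0]/c[2],i["cy"]+f*c[1]/c[2]])
def crop(src,out,x0,y0,x1,y1,s):
    im=cv2.imread(src) if isinstance(src,str) else src[:,:,::-1]
    cv2.imwrite(out,cv2.resize(im[y0:y1,x0:x1],None,fx=s,fy=s,interpolation=cv2.INTER_CUBIC))
E
python3 - <<'E'
from h import *
crop("pics/top0.png","pics/t_cab.png",320,70,470,205,5)
crop("pics/top0.png","pics/t_heat.png",230,170,310,265,6)
E
```

```text
(no output)
```

View pics/t_cab.png

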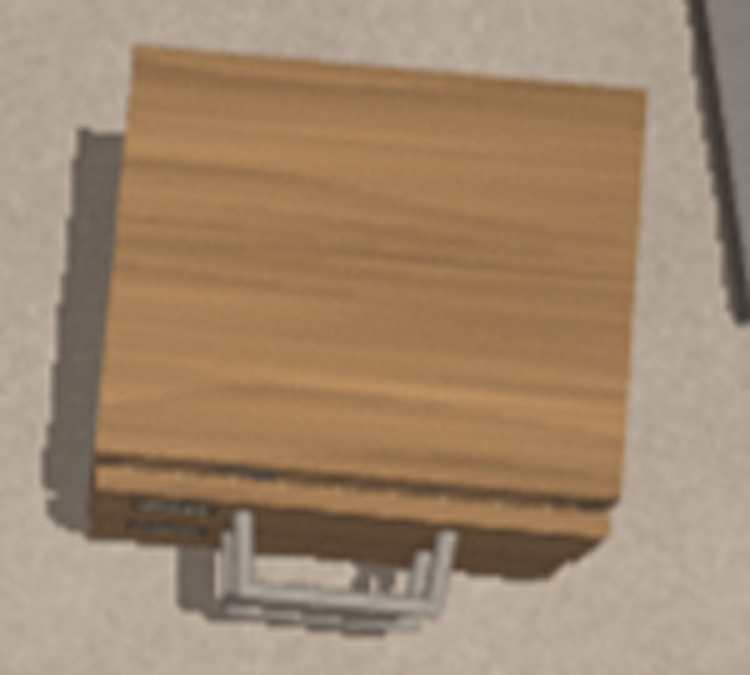

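View pics/t_heat.png

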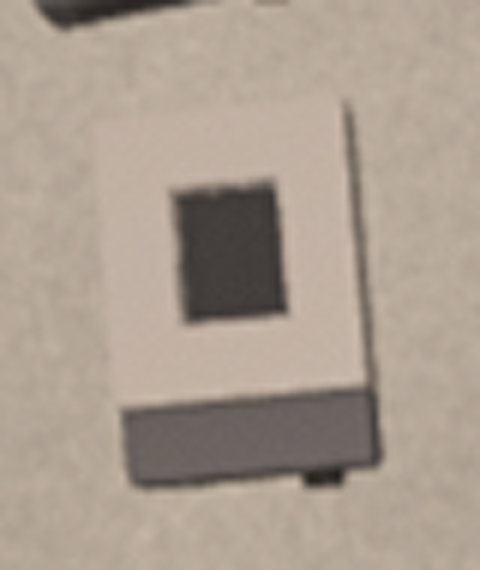

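In the crop, the cabinet top's corners are at (135,45), (646,90), (617,503) and (97,457). The bar of the top handle runs from (230,592) to (437,607). The heater's pocket rim corners are (172,190), (273,180), (287,312) and (187,323).

```bash
python3 - <<'E'
from h import *
def c(p,x0,y0,s): return ((p[0]+.5)/s-.5+x0,(p[1]+.5)/s-.5+y0)
print("cab")
C=[onz("top",c(p,320,70,5),.194) for p in [(135,45),(646,90),(617,503),(97,457)]]
for a in C: print(a.round(4))
print([round(float(np.linalg.norm(C[i]-C[(i+1)%4])),4) for i in range(4)])
ctr=np.mean(C,0);
u=(C[0]-C[3])+(C[1]-C[2]); v=(C[0]-C[1])+(C[3]-C[2])
print("ctr",ctr, "yaw",np.degrees([np.arctan2(u[1],u[0]),np.arctan2(-v[0],v[1])]))
print("handle ends",[onz("top",c(p,320,70,5),.156).round(4) for p in [(230,592),(437,607),(240,510),(450,530)]])
print("front top edge",[onz("top",c(p,320,70,5),.18).round(4) for p in [(97,490),(610,537),(97,465),(610,510)]])
print("heat top")
H=[onz("top",c(p,230,170,6),.075) for p in [(98,120),(345,100),(370,387),(120,408)]]
P=[onz("top",c(p,230,170,6),.075) for p in [(172,190),(273,180),(287,312),(187,323)]]
for Q in(H,P):
    print([a[:2].round(4) for a in Q],np.mean(Q,0).round(4),[round(float(np.linalg.norm(Q[i]-Q[(i+1)%4])),4) for i in range(4)])
    u=(Q[0]-Q[3])+(Q[1]-Q[2]); v=(Q[0]-Q[1])+(Q[3]-Q[2])
    print(np.degrees([np.arctan2(u[1],u[0]),np.arctan2(-v[0],v[1])]))
crop("pics/side0.png","pics/s_cab.png",320,140,460,270,5)
E
```

```text
cab
[ 0.935  -0.0726  0.194 ]
[ 0.9057 -0.3695  0.194 ]
[ 0.6606 -0.344   0.194 ]
[ 0.6879 -0.0495  0.194 ]
[0.2982, 0.2464, 0.2958, 0.2482]
ctr [ 0.79731047 -0.20889852  0.194     ] yaw [-5.63795366 -5.45843316]
handle ends [array([ 0.6161, -0.1276,  0.156 ]), array([ 0.6072, -0.2475,  0.156 ]), array([ 0.6648, -0.134 ,  0.156 ]), array([ 0.6528, -0.2561,  0.156 ])]
front top edge [array([ 0.6717, -0.0498,  0.18  ]), array([ 0.6438, -0.3429,  0.18  ]), array([ 0.6864, -0.0498,  0.18  ]), array([ 0.6595, -0.3434,  0.18  ])]
heat top
[array([0.6254, 0.2364]), array([0.6358, 0.1086]), array([0.4875, 0.094 ]), array([0.4766, 0.2215])] [0.5563 0.1651 0.075 ] [0.1283, 0.149, 0.1279, 0.1496]
[5.67334121 4.77230879]
[array([0.5888, 0.1972]), array([0.594 , 0.1452]), array([0.5258, 0.1369]), array([0.5201, 0.1881])] [0.5571 0.1669 0.075 ] [0.0523, 0.0687, 0.0515, 0.0693]
[7.24281894 6.02933105]
```

View pics/s_cab.png

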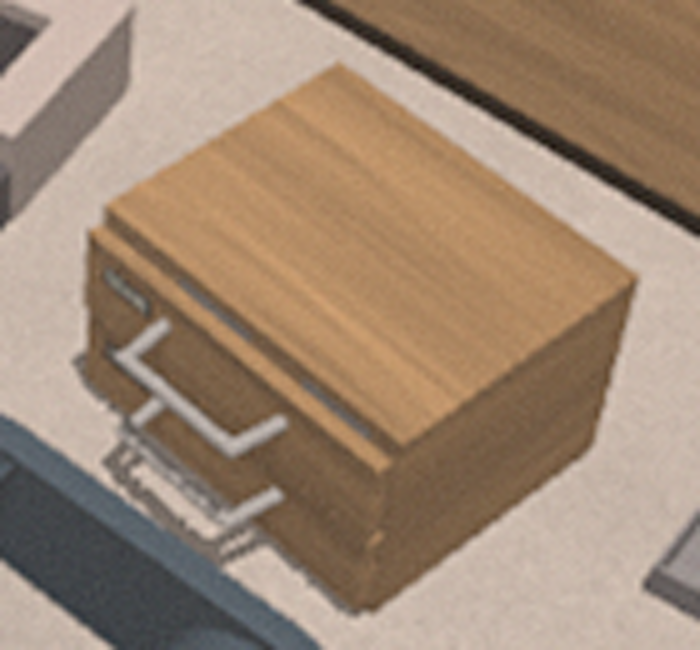

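```bash
cat >> h.py <<'E'
from scipy.spatial.transform import Rotation as Ro
def go(pos,psi):
    o=status.get_obs(); q=o["eef_rot"]; R=Ro.from_quat([q[1],q[2],q[3],q[0]])
    p=np.radians(psi); T=np.array([[-np.sin(p),np.cos(p),0],[np.cos(p),np.sin(p),0],[0,0,-1]]).T
    T=Ro.from_matrix(np.array([[-np.sin(p),np.cos(p),0],[np.cos(p),np.sin(p),0],[0,0,-1]]).T)
    print("linear cm",(R.inv().apply(np.array(pos)-o["eef_pos"])*100).round(2),"rot deg",np.degrees((R.inv()*T).as_rotvec()).round(2),"pos",o["eef_pos"].round(4),"F",o["wrist_force"].round(1),"op",round(float(o["opening"]),3),"t",round(float(o["time_s"]),2))
E
python3 - <<'E'
from h import *
def c(p,x0,y0,s): return ((p[0]+.5)/s-.5+x0,(p[1]+.5)/s-.5+y0)
print("side handle ends",[onz("side",c(p,320,140,5),.156).round(4) for p in [(125,352),(235,447)]])
print("beaker",onz("top",(474,221),.05))
go((.612,-.190,.24),-5.5)
E
```

```text
side handle ends [array([ 0.6207, -0.1352,  0.156 ]), array([ 0.6085, -0.2484,  0.156 ])]
beaker [ 0.53064727 -0.47004513  0.05      ]
linear cm [ 51.36 -19.14  -4.35] rot deg [-7.000e-02 -6.000e-02 -6.503e+01] pos [ 0.1916 -0.5416  0.1961] F [-0.9 -0.3 -0.6] op 0.998 t 0.1
```

```bash
python3 -m handwheel '[{"grip":3.4,"linear":[0,0,-4.3],"rotation":[0,0,0]},{"grip":3.4,"linear":[4,-1.5,-4.3],"rotation":[0,0,-6]},{"grip":3.4,"linear":[8,-3,-4.3],"rotation":[0,0,-12]},{"grip":3.4,"linear":[12,-4.5,-4.3],"rotation":[0,0,-18]},{"grip":3.4,"linear":[15.5,-5.8,-4.3],"rotation":[0,0,-24]},{"grip":3.4,"linear":[19,-7.1,-4.3],"rotation":[0,0,-30]},{"grip":3.4,"linear":[22.8,-8.5,-4.3],"rotation":[0,0,-36]},{"grip":3.4,"linear":[26.6,-9.9,-4.3],"rotation":[0,0,-42]},{"grip":3.4,"linear":[30.4,-11.3,-4.3],"rotation":[0,0,-48]},{"grip":3.4,"linear":[34,-12.7,-4.3],"rotation":[0,0,-54]},{"grip":3.4,"linear":[37.5,-14,-4.3],"rotation":[0,0,-60]},{"grip":3.4,"linear":[41,-15.3,-4.3],"rotation":[0,0,-65]}]'
python3 - <<'E'
from h import *
go((.613,-.190,.24),-5.5)
E
```

```text
time_s: 1.1
eef_pos: [0.5283, -0.2594, 0.2395]
eef_rot: [-0.0, 0.739, 0.674, -0.0]
wrist_force: [-0.4, -1.1, -0.1]
opening: 0.4
linear cm [ 7.68  7.81 -0.05] rot deg [-0.03 -0.02  0.29] pos [ 0.5283 -0.2594  0.2395] F [-0.4 -1.1 -0.1] op 0.4 t 1.1
```

```bash
python3 -m handwheel '[{"grip":3.4,"linear":[3,3,0],"rotation":[0,0,0]},{"grip":3.4,"linear":[5.5,5.5,0],"rotation":[0,0,0]},{"grip":3.4,"linear":[7.7,7.8,0],"rotation":[0,0,0]},{"grip":3.4,"linear":[7.7,7.8,0],"rotation":[0,0,0]},{"grip":3.4,"linear":[7.7,7.8,0],"rotation":[0,0,0]}]'
python3 - <<'E'
from h import *
go((.613,-.190,.136),-5.5)
s=cams.camera("side");t=cams.camera("top")
crop(s,"pics/s1.png",300,130,440,270,5);crop(t,"pics/t1.png",320,70,470,205,5)
E
```

```text
time_s: 1.52
eef_pos: [0.6128, -0.1904, 0.2388]
eef_rot: [-0.001, 0.739, 0.673, -0.0]
wrist_force: [-0.6, -0.1, 1.1]
opening: 0.397
linear cm [ 0.04  0.03 10.28] rot deg [-0.09 -0.03  0.15] pos [ 0.6128 -0.1904  0.2388] F [-0.6 -0.1  1.1] op 0.397 t 1.52
```

View pics/s1.png

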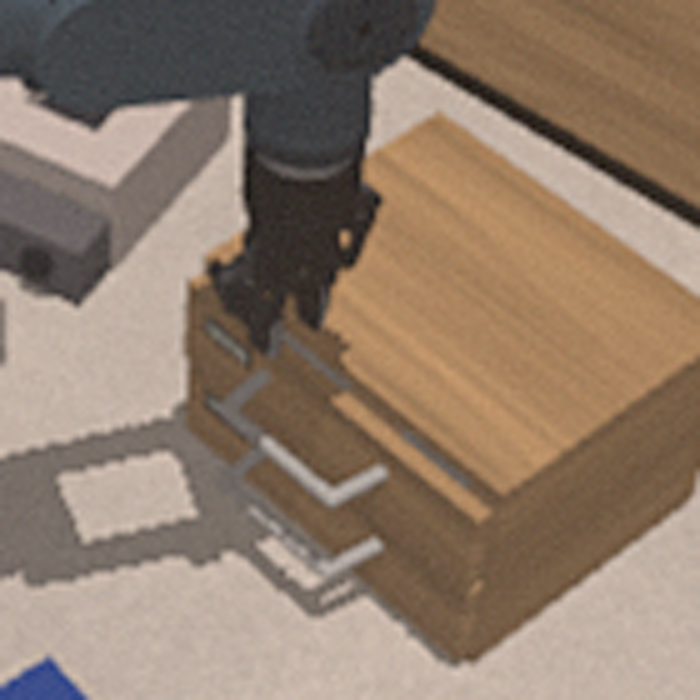

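View pics/t1.png

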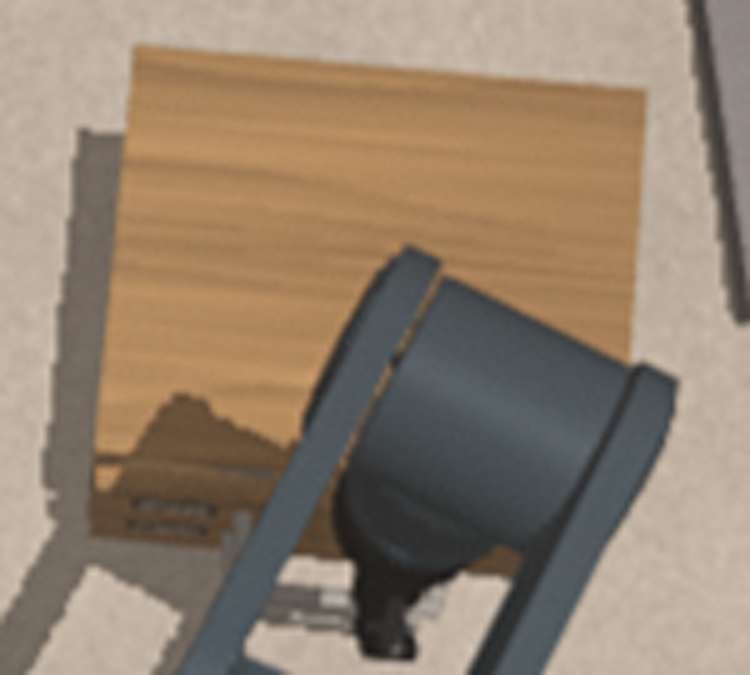

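The gripper is over the bar and centred on the handle. I'll descend onto it, close and check.

```bash
python3 -m handwheel '[{"grip":3.4,"linear":[0,0,2.5],"rotation":[0,0,0]},{"grip":3.4,"linear":[0,0,5],"rotation":[0,0,0]},{"grip":3.4,"linear":[0,0,7],"rotation":[0,0,0]},{"grip":3.4,"linear":[0,0,8.5],"rotation":[0,0,0]},{"grip":3.4,"linear":[0,0,9.5],"rotation":[0,0,0]},{"grip":3.4,"linear":[0,0,10.3],"rotation":[0,0,0]},{"grip":3.4,"linear":[0,0,10.3],"rotation":[0,0,0]}]'
python3 -m handwheel '[{"grip":2.4,"linear":[0,0,0],"rotation":[0,0,0]},{"grip":1.8,"linear":[0,0,0],"rotation":[0,0,0]},{"grip":1.4,"linear":[0,0,0],"rotation":[0,0,0]},{"grip":0.9,"linear":[0,0,0],"rotation":[0,0,0]},{"grip":0.9,"linear":[0,0,0],"rotation":[0,0,0]},{"grip":0.9,"linear":[0,0,0],"rotation":[0,0,0]}]'
```

```text
time_s: 2.2
eef_pos: [0.6109, -0.1926, 0.1354]
eef_rot: [-0.001, 0.741, 0.672, -0.0]
wrist_force: [-0.2, -0.3, 0.7]
opening: 0.401
time_s: 2.7
eef_pos: [0.6125, -0.1921, 0.1374]
eef_rot: [0.0, 0.74, 0.672, 0.0]
wrist_force: [-0.8, -0.6, 0.2]
opening: 0.105
```

The opening reached 9 mm on a 12 mm bar, so the fingers missed it. I'll look at it again.

```bash
python3 - <<'E'
from h import *
go((.613,-.190,.136),-5.5)
s=cams.camera("side")
crop(s,"pics/s2.png",320,150,420,250,7)
E
```

```text
linear cm [0.22 0.03 0.14] rot deg [ 0.04  0.02 -0.02] pos [ 0.6125 -0.1921  0.1374] F [-0.8 -0.6  0.2] op 0.105 t 2.7
```

View pics/s2.png

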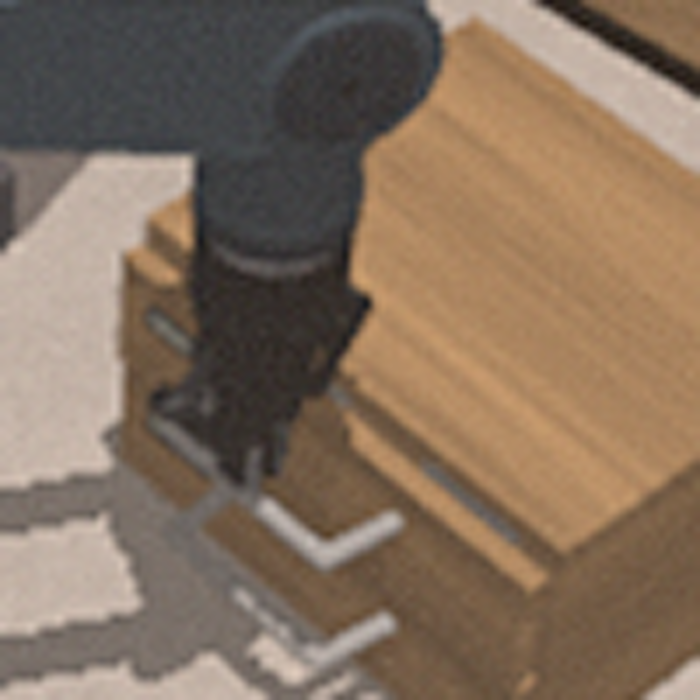

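```bash
python3 -m handwheel '[{"grip":0,"linear":[0,0,0],"rotation":[0,0,0]},{"grip":0,"linear":[0,0,0],"rotation":[0,0,0]},{"grip":0,"linear":[0,0,0],"rotation":[0,0,0]},{"grip":0,"linear":[0,0,0],"rotation":[0,0,0]}]'
```

```text
time_s: 3.08
eef_pos: [0.6123, -0.1921, 0.1368]
eef_rot: [-0.0, 0.74, 0.672, -0.0]
wrist_force: [0.2, -0.4, 0.4]
opening: -0.0
```

```bash
python3 - <<'E'
from h import *
s=cams.camera("side");t=cams.camera("top")
im=s.copy()
o=status.get_obs()["eef_pos"]
x=np.array([.9954,-.0958,0]);y=np.array([.0958,.9954,0])
b=np.array([.613,-.19,.152])
k=8
def draw(n,im,x0,y0,x1,y1,out):
    g=cv2.resize(im[y0:y1,x0:x1,::-1],None,fx=k,fy=k,interpolation=cv2.INTER_CUBIC)
    def P(p): q=proj(n,p); return (int((q[0]-x0+.5)*k),int((q[1]-y0+.5)*k))
    cv2.line(g,P(b-.055*y),P(b+.055*y),(0,255,0),1)
    cv2.circle(g,P(o),4,(0,0,255),-1); cv2.circle(g,P(o+[0,0,.019]),4,(255,0,0),-1)
    cv2.imwrite(out,g)
draw("side",s,325,170,405,240,"pics/s3.png")
draw("top",t,350,150,430,220,"pics/t3.png")
E
```

```text
(no output)
```

View pics/s3.png

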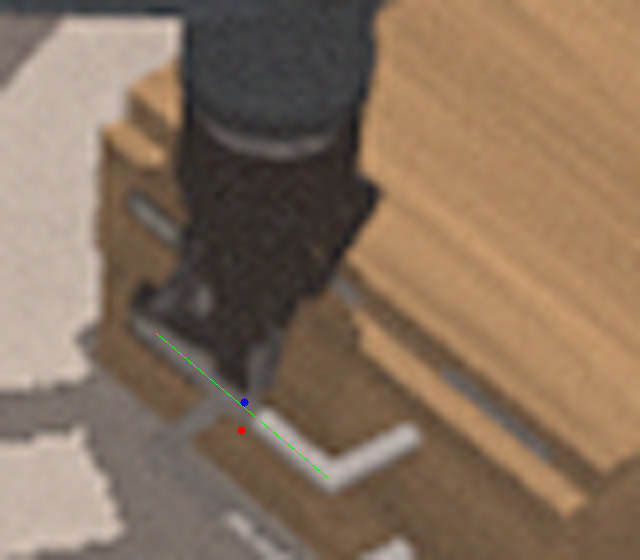

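View pics/t3.png

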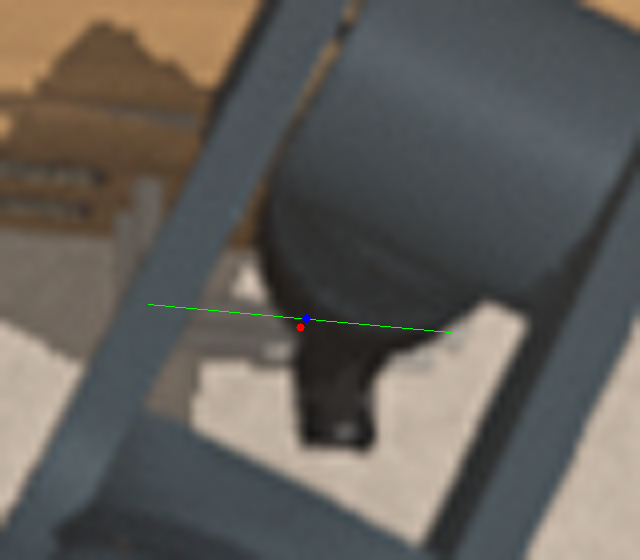

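The fingers shut fully, yet by projection they should straddle the bar. I'll raise the tool with the fingers shut and compare the projected TCP with the visible fingertips.

```bash
python3 -m handwheel '[{"grip":0,"linear":[0,0,-1],"rotation":[0,0,0]},{"grip":0,"linear":[0,0,-3],"rotation":[0,0,0]},{"grip":0,"linear":[0,0,-5],"rotation":[0,0,0]},{"grip":0,"linear":[0,0,-7],"rotation":[0,0,0]},{"grip":0,"linear":[0,0,-7],"rotation":[0,0,0]}]'
cat >> h.py <<'E'
def draw(n,im,x0,y0,x1,y1,out,k,pts=(),lines=()):
    g=cv2.resize(im[y0:y1,x0:x1,::-1],None,fx=k,fy=k,interpolation=cv2.INTER_CUBIC)
    def P(p): q=proj(n,p); return (int((q[0]-x0+.5)*k),int((q[1]-y0+.5)*k))
    for a,b in lines: cv2.line(g,P(a),P(b),(0,255,0),1)
    for j,p in enumerate(pts): cv2.circle(g,P(p),3,[(0,0,255),(255,0,0),(0,255,255),(255,0,255)][j%4],-1)
    cv2.imwrite(out,g)
cx=np.array([.9954,-.0958,0]);cy=np.array([.0958,.9954,0])
E
python3 - <<'E'
from h import *
s=cams.camera("side");o=status.get_obs()["eef_pos"];print(o)
b=np.array([.613,-.19,.152])
draw("side",s,325,150,405,240,"pics/s4.png",7,[o,o+[0,0,.019]],[(b-.055*cy,b+.055*cy)])
E
```

```text
time_s: 3.6
eef_pos: [0.6149, -0.1934, 0.213]
eef_rot: [0.004, 0.74, 0.672, 0.001]
wrist_force: [0.1, -0.9, 1.1]
opening: -0.001
[ 0.61404428 -0.19294541  0.21059781]
```

View pics/s4.png

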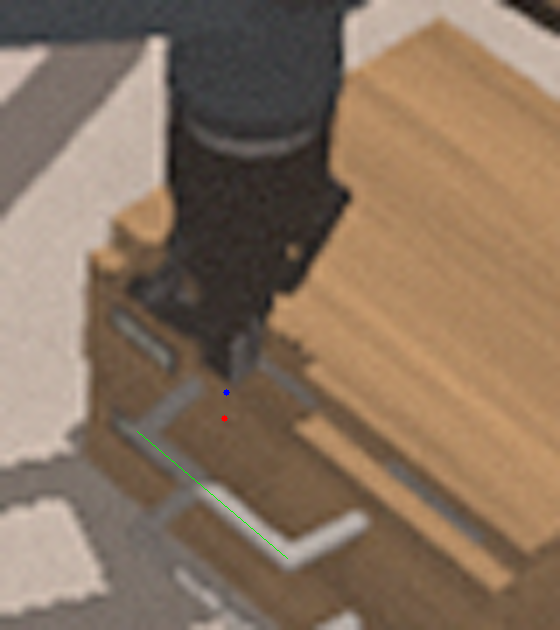

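The visible tip sits about 6 px above its projection. I'll check the same thing on the opening pictures, at the start pose, to find out whether the error lies in the tool or the camera.

```bash
python3 - <<'E'
from h import *
s=cv2.imread("pics/side0.png")[:,:,::-1]
o=np.array([.1916,-.5415,.196]);a=np.radians(-70.5);ty=np.array([np.cos(a),np.sin(a),0]);z=np.array([0,0,1])
draw("side",s,310,290,410,390,"pics/s5.png",7,[o,o+.019*z,o+.0425*ty+.013*z,o-.0425*ty+.013*z])
t=cv2.imread("pics/top0.png")[:,:,::-1]
draw("top",t,480,280,640,400,"pics/t5.png",5,[o,o+.019*z,o+.0425*ty+.013*z,o-.0425*ty+.013*z])
print(proj("top",o))
E
```

```text
[523.52782225 341.59622334]
```

View pics/s5.png

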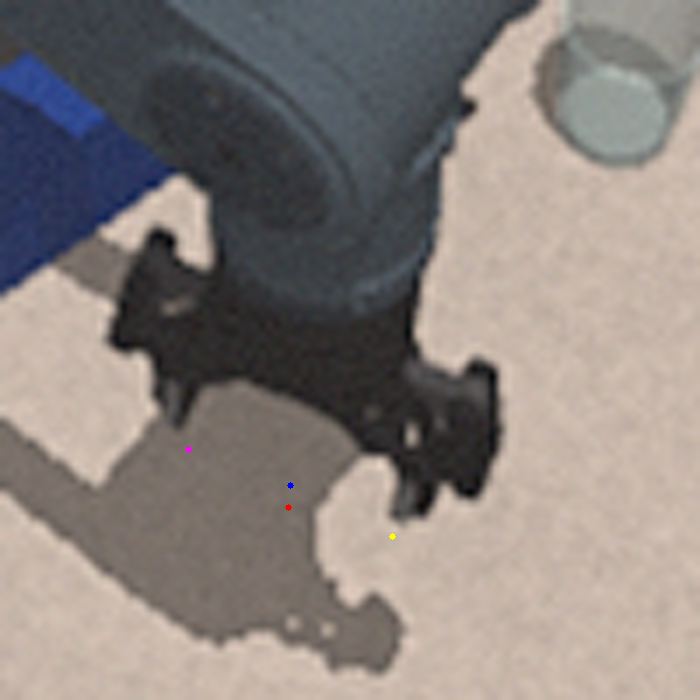

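View pics/t5.png

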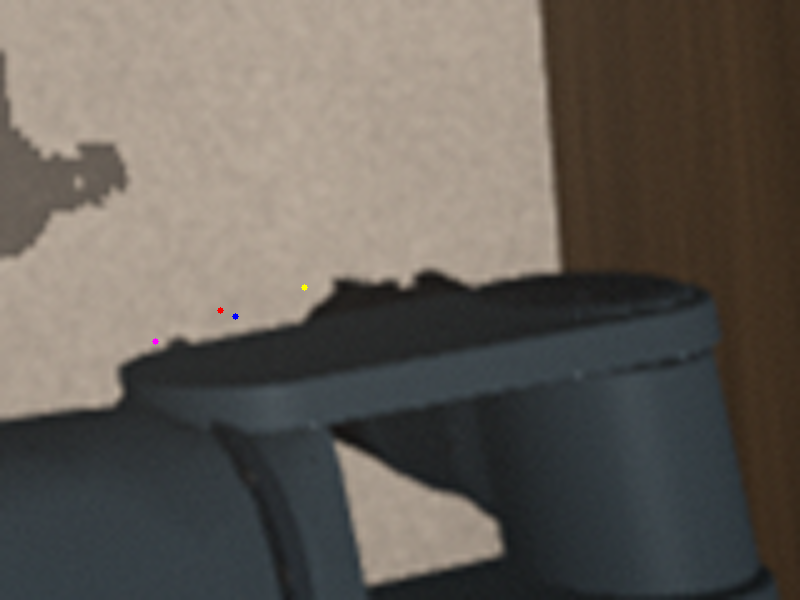

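In both poses the visible fingertips sit about 25–29 mm above the reported TCP, so the fingers closed above the bar. I'll open, go about 28 mm lower while watching the force, and close again.

```bash
python3 -m handwheel '[{"grip":3.8,"linear":[0,0,0],"rotation":[0,0,0]},{"grip":3.8,"linear":[0,0,0],"rotation":[0,0,0]},{"grip":3.8,"linear":[0,0,3],"rotation":[0,0,0]},{"grip":3.8,"linear":[0,0,5],"rotation":[0,0,0]},{"grip":3.8,"linear":[0,0,6.5],"rotation":[0,0,0]},{"grip":3.8,"linear":[0,0,7.5],"rotation":[0,0,0]},{"grip":3.8,"linear":[0,0,8],"rotation":[0,0,0]},{"grip":3.8,"linear":[0,0,8.5],"rotation":[0,0,0]},{"grip":3.8,"linear":[0,0,8.5],"rotation":[0,0,0]}]'
python3 - <<'E'
from h import *
s=cams.camera("side");o=status.get_obs()["eef_pos"];print(o)
b=np.array([.613,-.19,.152])
draw("side",s,325,150,405,240,"pics/s6.png",7,[o,o+[0,0,.019]],[])
E
```

```text
time_s: 4.4
eef_pos: [0.612, -0.192, 0.1211]
eef_rot: [-0.001, 0.74, 0.672, -0.0]
wrist_force: [-0.0, 0.4, -0.1]
opening: 0.441
[ 0.61238055 -0.19216085  0.12196262]
```

View pics/s6.png

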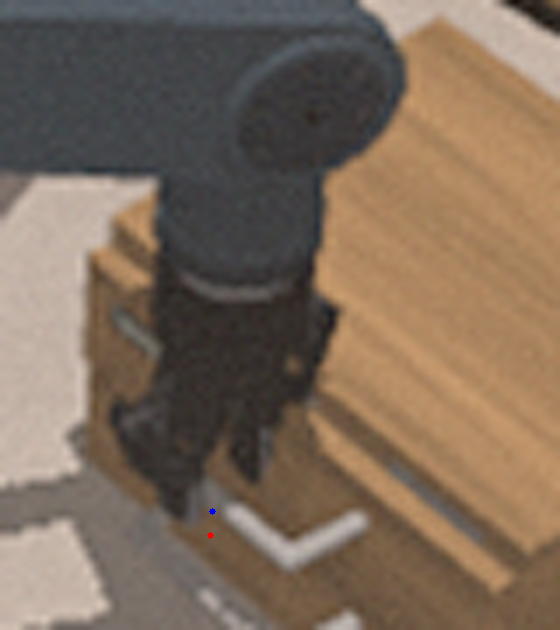

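Now the fingers straddle the bar, with tips at (180,515) and (250,478). I'll go 12 mm lower, then close.

```bash
python3 -m handwheel '[{"grip":3.8,"linear":[0,0,0.7],"rotation":[0,0,0]},{"grip":3.8,"linear":[0,0,1.3],"rotation":[0,0,0]},{"grip":2,"linear":[0,0,1.3],"rotation":[0,0,0]},{"grip":1.4,"linear":[0,0,1.3],"rotation":[0,0,0]},{"grip":0.5,"linear":[0,0,1.3],"rotation":[0,0,0]},{"grip":0.5,"linear":[0,0,1.3],"rotation":[0,0,0]},{"grip":0.5,"linear":[0,0,1.3],"rotation":[0,0,0]}]'
```

```text
time_s: 5.03
eef_pos: [0.6124, -0.192, 0.1089]
eef_rot: [0.0, 0.74, 0.672, 0.0]
wrist_force: [0.8, -0.1, -1.5]
opening: 0.11
```

The fingers stopped at 9 mm with 5 mm commanded, so they hold the bar. I'll pull along tool −y, which is the cabinet's −x.

```bash
python3 -m handwheel '[{"grip":0.5,"linear":[0,-0.8,0],"rotation":[0,0,0]},{"grip":0.5,"linear":[0,-2,0],"rotation":[0,0,0]},{"grip":0.5,"linear":[0,-3.5,0],"rotation":[0,0,0]},{"grip":0.5,"linear":[0,-5,0],"rotation":[0,0,0]},{"grip":0.5,"linear":[0,-6.5,0],"rotation":[0,0,0]},{"grip":0.5,"linear":[0,-8,0],"rotation":[0,0,0]},{"grip":0.5,"linear":[0,-9.5,0],"rotation":[0,0,0]},{"grip":0.5,"linear":[0,-11,0],"rotation":[0,0,0]},{"grip":0.5,"linear":[0,-12.5,0],"rotation":[0,0,0]},{"grip":0.5,"linear":[0,-14,0],"rotation":[0,0,0]},{"grip":0.5,"linear":[0,-15,0],"rotation":[0,0,0]},{"grip":0.5,"linear":[0,-15.5,0],"rotation":[0,0,0]}]'
python3 -m handwheel '[{"grip":0.5,"linear":[0,0,0],"rotation":[0,0,0]},{"grip":0.5,"linear":[0,0,0],"rotation":[0,0,0]}]'
python3 - <<'E'
from h import *
s=cams.camera("side");t=cams.camera("top")
crop(s,"pics/s7.png",280,130,460,280,4);crop(t,"pics/t7.png",320,70,470,250,4)
E
```

```text
time_s: 6.03
eef_pos: [0.457, -0.1767, 0.1089]
eef_rot: [-0.0, 0.741, 0.672, 0.0]
wrist_force: [2.4, 2.3, -3.8]
opening: 0.112
time_s: 6.2
eef_pos: [0.4575, -0.1767, 0.1089]
eef_rot: [-0.001, 0.74, 0.672, -0.0]
wrist_force: [-1.0, 3.3, 0.0]
opening: 0.111
```

View pics/s7.png

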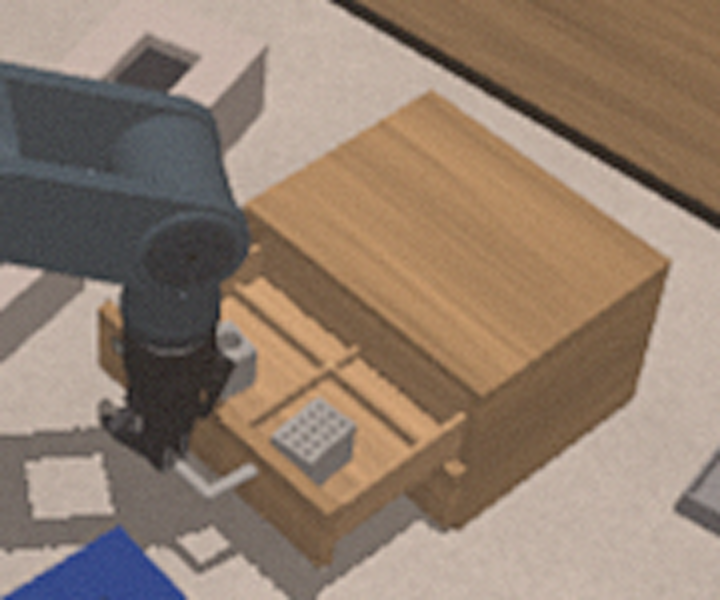

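View pics/t7.png

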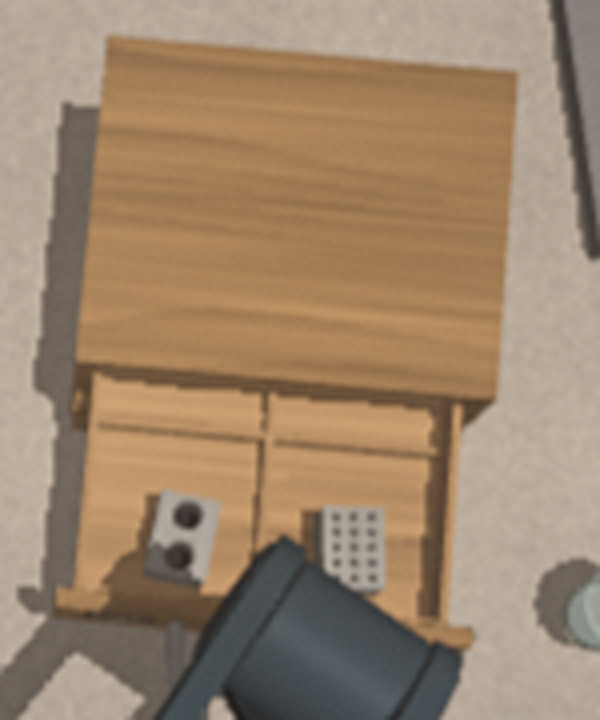

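The drawer is open. The two-well block is in the left half, at top crop (183,535), and the fifteen-hole block is in the right half. I'll release and rise clear.

```bash
python3 -m handwheel '[{"grip":3.4,"linear":[0,0,0],"rotation":[0,0,0]},{"grip":3.4,"linear":[0,0,0],"rotation":[0,0,0]},{"grip":3.4,"linear":[0,0,0],"rotation":[0,0,0]},{"grip":3.4,"linear":[0,0,-2],"rotation":[0,0,0]},{"grip":3.4,"linear":[0,0,-5],"rotation":[0,0,0]},{"grip":6.5,"linear":[0,0,-8],"rotation":[0,0,0]},{"grip":6.5,"linear":[0,0,-12],"rotation":[0,0,0]},{"grip":6.5,"linear":[4,0,-15],"rotation":[0,0,0]},{"grip":6.5,"linear":[8,0,-15],"rotation":[0,0,0]},{"grip":6.5,"linear":[12,0,-15],"rotation":[0,0,0]},{"grip":6.5,"linear":[16,0,-15],"rotation":[0,0,0]},{"grip":6.5,"linear":[20,0,-15],"rotation":[0,0,0]}]'
python3 - <<'E'
from h import *
s=cams.camera("side");t=cams.camera("top")
cv2.imwrite("pics/s8f.png",s[:,:,::-1]);cv2.imwrite("pics/t8f.png",t[:,:,::-1])
crop(t,"pics/t8.png",330,150,450,250,6);crop(s,"pics/s8.png",260,150,420,280,5)
E
```

```text
time_s: 7.3
eef_pos: [0.4779, 0.0231, 0.2599]
eef_rot: [0.001, 0.741, 0.672, 0.001]
wrist_force: [0.9, -0.8, -1.1]
opening: 0.76
```

View pics/t8.png

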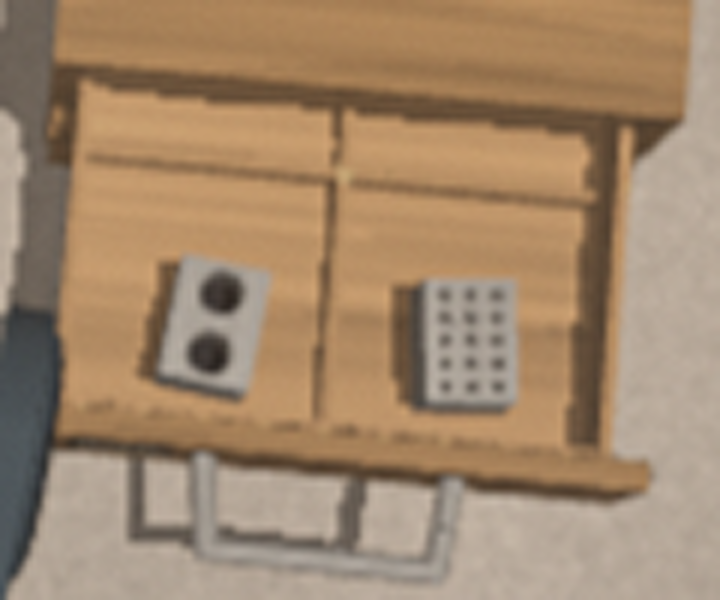

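View pics/s8.png

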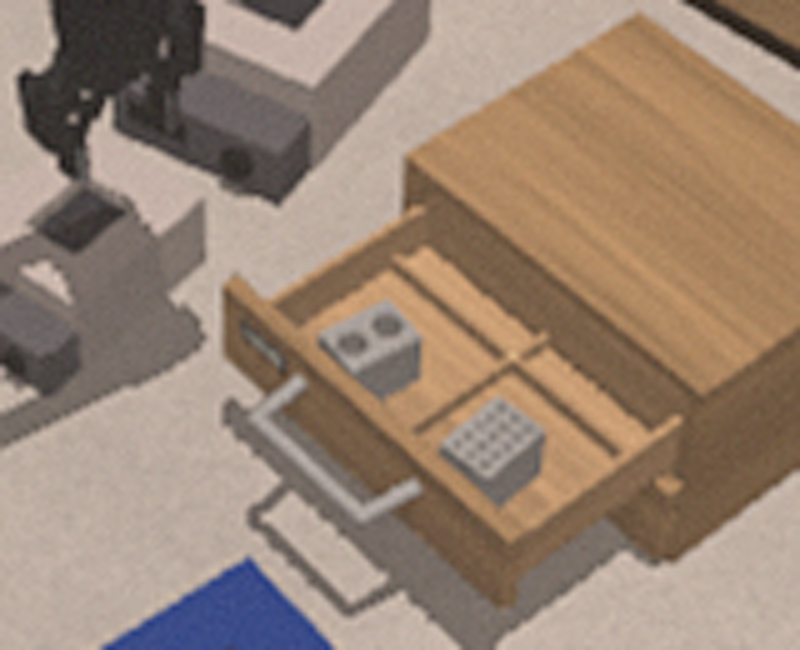

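View pics/t8f.png

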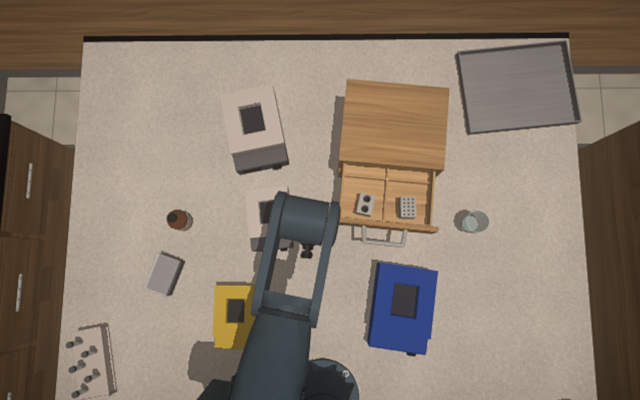

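The top-view crop has the wells at (221,293) and (209,354), with the block's long axis along them. The side crop has them at (387,325) and (352,344).

```bash
python3 - <<'E'
from h import *
def c(p,x0,y0,s): return ((p[0]+.5)/s-.5+x0,(p[1]+.5)/s-.5+y0)
for n,pp,x0,y0,s in(("top",[(221,293),(209,354)],330,150,6),("side",[(387,325),(352,344)],260,150,5)):
    w=[onz(n,c(p,x0,y0,s),.155) for p in pp]; d=w[0]-w[1]
    print(n,[a.round(4) for a in w],"mid",(w[0]/2+w[1]/2).round(4),"yaw",np.degrees(np.arctan2(d[1],d[0])),np.linalg.norm(d))
C=[onz("top",c(p,330,150,6),.155) for p in [(185,256),(270,270),(245,386),(159,374)]]
print("corners",np.mean(C,0).round(4),[round(float(np.linalg.norm(C[i]-C[(i+1)%4])),4) for i in range(4)])
u=(C[0]-C[3])+(C[1]-C[2]); v=(C[0]-C[1])+(C[3]-C[2]);print(np.degrees([np.arctan2(u[1],u[0]),np.arctan2(-v[0],v[1])]))
print("front edge inner/outer",[onz("top",c(p,330,150,6),.18).round(4) for p in [(65,410),(65,437),(645,462),(645,488)]])
# fingers
s=cv2.imread("pics/s8f.png")[:,:,::-1];t=cv2.imread("pics/t8f.png")[:,:,::-1]
o=status.get_obs()["eef_pos"];z=np.array([0,0,1])
ty=cx;P=[o,o+.019*z,o+.0325*ty+.008*z,o-.0325*ty+.008*z]
draw("side",s,240,120,330,210,"pics/s9.png",7,P);draw("top",t,270,180,350,280,"pics/t9.png",7,P)
E
```

```text
top [array([ 0.5856, -0.1297,  0.155 ]), array([ 0.5558, -0.1235,  0.155 ])] mid [ 0.5707 -0.1266  0.155 ] yaw -11.649287173921925 0.030400662514009705
side [array([ 0.5864, -0.1299,  0.155 ]), array([ 0.5561, -0.1243,  0.155 ])] mid [ 0.5712 -0.1271  0.155 ] yaw -10.461966042991488 0.03082140308990732
corners [ 0.5718 -0.1265  0.155 ] [0.0416, 0.058, 0.0417, 0.0591]
[-12.79467187  -8.75858756]
front edge inner/outer [array([ 0.5259, -0.0533,  0.18  ]), array([ 0.5131, -0.0532,  0.18  ]), array([ 0.5016, -0.3253,  0.18  ]), array([ 0.4894, -0.3249,  0.18  ])]
```

View pics/s9.png

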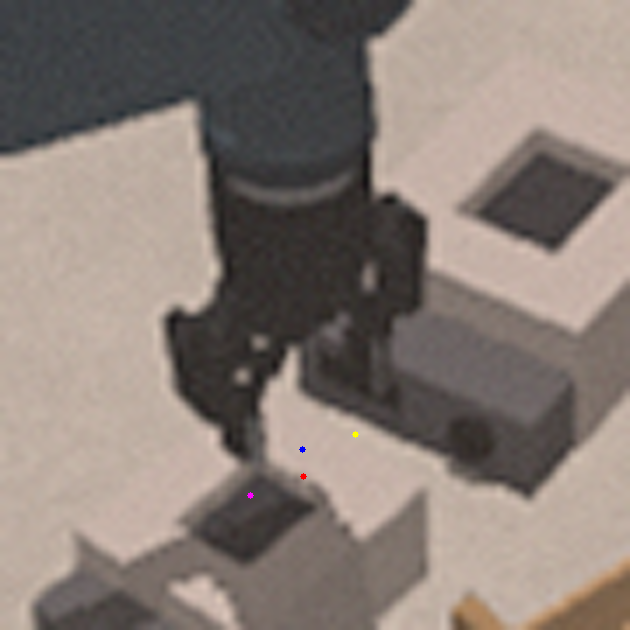

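View pics/t9.png

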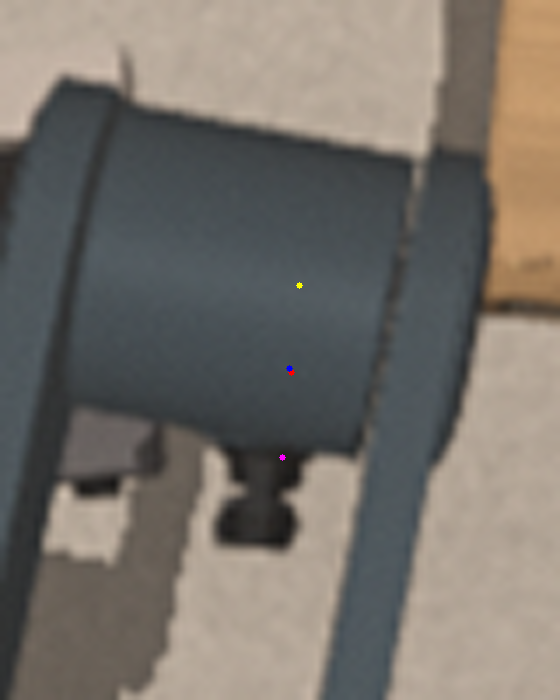

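The block centre is at about (0.571,−0.127) with a yaw of about −11°, and both views agree. The reported TCP height disagrees with the pictures by 20–30 mm. I'll find the true offset with a gentle fingertip touch on the free bench directly below.

```bash
python3 -m handwheel '[{"grip":0,"linear":[0,0,4],"rotation":[0,0,0]},{"grip":0,"linear":[0,0,8],"rotation":[0,0,0]},{"grip":0,"linear":[0,0,12],"rotation":[0,0,0]},{"grip":0,"linear":[0,0,16],"rotation":[0,0,0]},{"grip":0,"linear":[0,0,20],"rotation":[0,0,0]},{"grip":0,"linear":[0,0,22],"rotation":[0,0,0]},{"grip":0,"linear":[0,0,22],"rotation":[0,0,0]}]'
python3 - <<'E'
from h import *
s=cams.camera("side");t=cams.camera("top");o=status.get_obs()["eef_pos"];z=np.array([0,0,1])
print(o)
draw("side",s,230,160,330,240,"pics/s10.png",7,[o,o+.019*z,o+.028*z])
E
```

```text
time_s: 7.98
eef_pos: [0.4732, 0.0215, 0.0342]
eef_rot: [-0.004, 0.741, 0.672, -0.003]
wrist_force: [0.2, -0.2, 0.3]
opening: -0.001
[0.47746687 0.02094067 0.03902639]
```

View pics/s10.png

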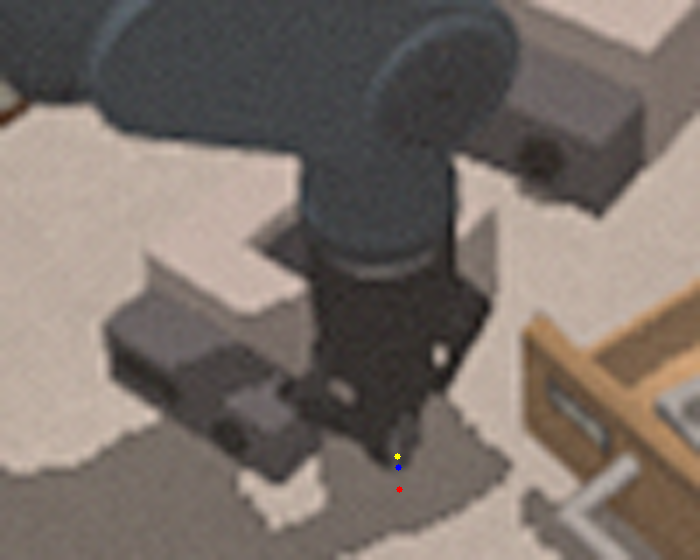

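The visible tip is about 20 mm above the reported TCP. I'll go down in small rows until it touches.

```bash
python3 -m handwheel '[{"grip":0,"linear":[0,0,1.5],"rotation":[0,0,0]},{"grip":0,"linear":[0,0,2.5],"rotation":[0,0,0]},{"grip":0,"linear":[0,0,3.2],"rotation":[0,0,0]},{"grip":0,"linear":[0,0,3.4],"rotation":[0,0,0]}]'
python3 -m handwheel '[{"grip":0,"linear":[0,0,0.3],"rotation":[0,0,0]},{"grip":0,"linear":[0,0,0.5],"rotation":[0,0,0]},{"grip":0,"linear":[0,0,0.5],"rotation":[0,0,0]}]'
```

```text
time_s: 8.42
eef_pos: [0.4775, 0.0214, 0.005]
eef_rot: [0.0, 0.74, 0.672, 0.0]
wrist_force: [0.9, 0.8, -0.2]
opening: -0.004
time_s: 8.67
eef_pos: [0.4774, 0.0216, -0.0]
eef_rot: [0.0, 0.74, 0.672, 0.0]
wrist_force: [0.1, -0.2, -0.3]
opening: 0.0
```

```bash
python3 -m handwheel '[{"grip":0,"linear":[0,0,0.3],"rotation":[0,0,0]},{"grip":0,"linear":[0,0,0.5],"rotation":[0,0,0]},{"grip":0,"linear":[0,0,0.5],"rotation":[0,0,0]}]'
```

```text
time_s: 8.92
eef_pos: [0.477, 0.0217, -0.0054]
eef_rot: [-0.0, 0.74, 0.672, -0.0]
wrist_force: [0.4, 1.6, -1.1]
opening: 0.002
```

```bash
python3 -m handwheel '[{"grip":0,"linear":[0,0,0.3],"rotation":[0,0,0]},{"grip":0,"linear":[0,0,0.6],"rotation":[0,0,0]},{"grip":0,"linear":[0,0,0.6],"rotation":[0,0,0]}]'
```

```text
time_s: 9.17
eef_pos: [0.4768, 0.0217, -0.0117]
eef_rot: [-0.0, 0.74, 0.672, -0.0]
wrist_force: [0.1, 0.0, -0.5]
opening: -0.0
```

```bash
python3 -m handwheel '[{"grip":0,"linear":[0,0,0.2],"rotation":[0,0,0]},{"grip":0,"linear":[0,0,0.4],"rotation":[0,0,0]},{"grip":0,"linear":[0,0,0.4],"rotation":[0,0,0]}]'
```

```text
time_s: 9.42
eef_pos: [0.4769, 0.0217, -0.0155]
eef_rot: [-0.0, 0.74, 0.672, -0.0]
wrist_force: [-0.0, 0.2, 0.4]
opening: 0.002
```

```bash
python3 -m handwheel '[{"grip":0,"linear":[0,0,0.2],"rotation":[0,0,0]},{"grip":0,"linear":[0,0,0.3],"rotation":[0,0,0]},{"grip":0,"linear":[0,0,0.3],"rotation":[0,0,0]}]'
```

```text
time_s: 9.67
eef_pos: [0.4771, 0.0217, -0.0184]
eef_rot: [-0.0, 0.74, 0.672, -0.0]
wrist_force: [0.1, -0.2, 0.6]
opening: 0.004
```

```bash
python3 -m handwheel '[{"grip":0,"linear":[0,0,0.2],"rotation":[0,0,0]},{"grip":0,"linear":[0,0,0.2],"rotation":[0,0,0]}]'; python3 - <<'E'
from h import *
s=cams.camera("side")
o=status.get_obs()["eef_pos"];z=np.array([0,0,1])
draw("side",s,230,160,330,250,"pics/s11.png",7,[o,o+.019*z,o+.028*z])
E
```

```text
time_s: 9.83
eef_pos: [0.4771, 0.0217, -0.0203]
eef_rot: [-0.0, 0.74, 0.672, -0.0]
wrist_force: [0.4, 0.1, 0.1]
opening: 0.004
```

View pics/s11.png

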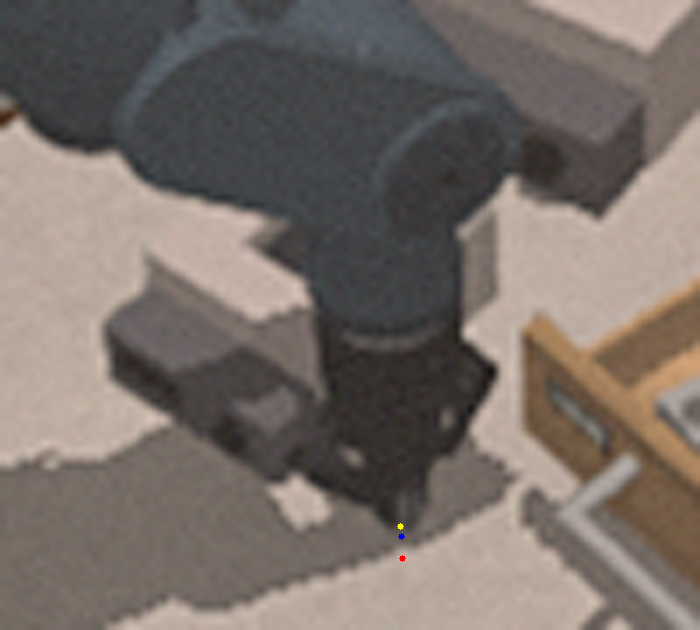

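```bash
python3 -m handwheel '[{"grip":0,"linear":[0,0,0.2],"rotation":[0,0,0]},{"grip":0,"linear":[0,0,0.3],"rotation":[0,0,0]},{"grip":0,"linear":[0,0,0.3],"rotation":[0,0,0]}]'
```

```text
time_s: 10.13
eef_pos: [0.477, 0.0217, -0.0234]
eef_rot: [-0.0, 0.74, 0.672, -0.0]
wrist_force: [-0.4, 0.2, -0.7]
opening: -0.0
```

```bash
python3 -m handwheel '[{"grip":0,"linear":[0,0,0.2],"rotation":[0,0,0]},{"grip":0,"linear":[0,0,0.2],"rotation":[0,0,0]}]'
```

```text
time_s: 10.3
eef_pos: [0.4771, 0.0217, -0.0254]
eef_rot: [-0.0, 0.74, 0.672, -0.0]
wrist_force: [-0.1, -0.5, -0.4]
opening: 0.001
```

```bash
python3 -m handwheel '[{"grip":0,"linear":[0,0,0.2],"rotation":[0,0,0]},{"grip":0,"linear":[0,0,0.2],"rotation":[0,0,0]}]'
```

```text
time_s: 10.47
eef_pos: [0.477, 0.0217, -0.0274]
eef_rot: [-0.0, 0.74, 0.672, -0.0]
wrist_force: [-0.8, -0.3, -0.5]
opening: 0.002
```

```bash
python3 -m handwheel '[{"grip":0,"linear":[0,0,0.15],"rotation":[0,0,0]},{"grip":0,"linear":[0,0,0.15],"rotation":[0,0,0]}]'
```

```text
time_s: 10.63
eef_pos: [0.4771, 0.0217, -0.0288]
eef_rot: [-0.0, 0.74, 0.672, -0.0]
wrist_force: [0.3, -0.3, -0.6]
opening: 0.0
```

```bash
python3 -m handwheel '[{"grip":0,"linear":[0,0,0.15],"rotation":[0,0,0]},{"grip":0,"linear":[0,0,0.15],"rotation":[0,0,0]}]'; python3 - <<'E'
from h import *
s=cams.camera("side")
o=status.get_obs()["eef_pos"];z=np.array([0,0,1])
draw("side",s,260,210,310,260,"pics/s12.png",12,[o,o+.019*z,o+.028*z])
E
```

```text
time_s: 10.8
eef_pos: [0.4771, 0.0217, -0.0303]
eef_rot: [-0.0, 0.74, 0.672, -0.0]
wrist_force: [0.7, 0.6, -0.5]
opening: 0.002
```

View pics/s12.png

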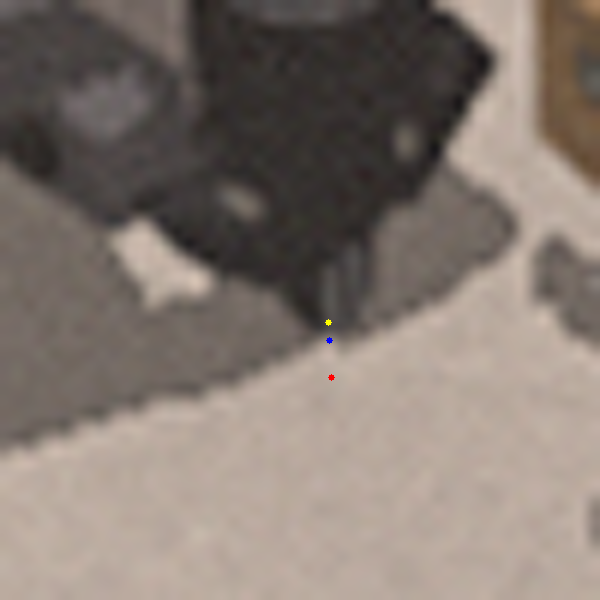

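```bash
python3 -m handwheel '[{"grip":0,"linear":[0,0,0.15],"rotation":[0,0,0]},{"grip":0,"linear":[0,0,0.15],"rotation":[0,0,0]}]'
```

```text
time_s: 11.02
eef_pos: [0.4771, 0.0217, -0.0318]
eef_rot: [-0.0, 0.74, 0.672, -0.0]
wrist_force: [-0.7, -0.1, 0.4]
opening: 0.003
```

```bash
python3 -m handwheel '[{"grip":0,"linear":[0,0,0.15],"rotation":[0,0,0]},{"grip":0,"linear":[0,0,0.15],"rotation":[0,0,0]}]'
```

```text
time_s: 11.18
eef_pos: [0.4771, 0.0217, -0.0333]
eef_rot: [-0.0, 0.74, 0.672, -0.0]
wrist_force: [-0.3, -0.4, -0.6]
opening: 0.0
```

```bash
python3 -m handwheel '[{"grip":0,"linear":[0,0,0.15],"rotation":[0,0,0]},{"grip":0,"linear":[0,0,0.15],"rotation":[0,0,0]}]'
```

```text
time_s: 11.35
eef_pos: [0.4774, 0.0216, -0.0343]
eef_rot: [0.0, 0.74, 0.672, -0.0]
wrist_force: [-1.8, 0.4, 5.1]
opening: -0.0
```

```bash
python3 -m handwheel '[{"grip":0,"linear":[0,0,0.15],"rotation":[0,0,0]},{"grip":0,"linear":[0,0,0.15],"rotation":[0,0,0]}]'
```

```text
time_s: 11.52
eef_pos: [0.4775, 0.0216, -0.0344]
eef_rot: [-0.0, 0.74, 0.672, -0.0]
wrist_force: [-8.4, 0.3, 23.4]
opening: -0.001
```

```bash
python3 - <<'E'
from h import *
s=cams.camera("side")
o=status.get_obs()["eef_pos"];z=np.array([0,0,1]);print(o,status.get_obs()["wrist_force"])
draw("side",s,260,210,310,260,"pics/s13.png",12,[o,o+.019*z,o+.028*z])
E
```

```text
[ 0.47746769  0.02163927 -0.03444335] [-7.77978141  0.03537243 23.26286579]
```

View pics/s13.png

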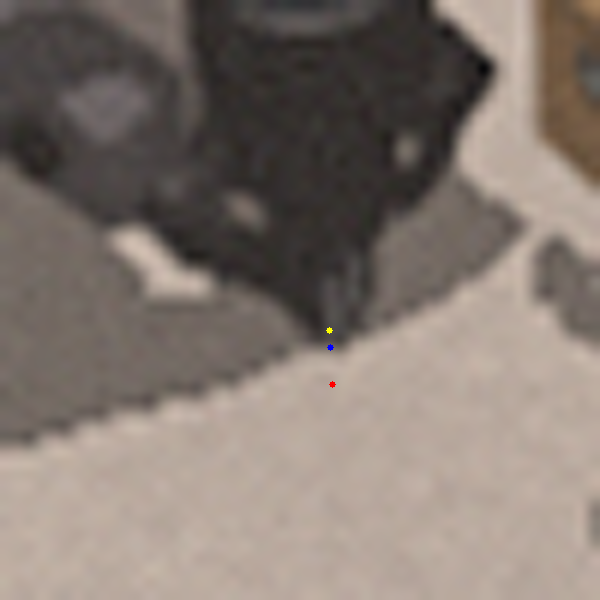

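Contact came at a reported z of −0.034, so the real fingertip is 34 mm higher than reported. I'll lift off and check the horizontal offset against the bar position, since the drawer stayed where it was released.

```bash
python3 -m handwheel '[{"grip":0,"linear":[0,0,-2],"rotation":[0,0,0]},{"grip":6.4,"linear":[0,0,-6],"rotation":[0,0,0]},{"grip":6.4,"linear":[0,0,-10],"rotation":[0,0,0]},{"grip":6.4,"linear":[0,0,-10],"rotation":[0,0,0]},{"grip":6.4,"linear":[0,0,-10],"rotation":[0,0,0]}]'
python3 - <<'E'
from h import *
def c(p,x0,y0,s): return ((p[0]+.5)/s-.5+x0,(p[1]+.5)/s-.5+y0)
t=[onz("top",c(p,330,150,6),.156) for p in [(198,548),(440,572)]]
s=[onz("side",c(p,260,150,5),.156) for p in [(258,418),(363,515)]]
print(np.mean(t,0),np.mean(s,0),t,s)
s=cams.camera("side");t=cams.camera("top");o=status.get_obs()["eef_pos"];z=np.array([0,0,1]);print(o)
P=[o+.034*z,o,o+.034*z+.032*cx+.008*z,o+.034*z-.032*cx+.008*z]
draw("side",s,240,160,330,240,"pics/s14.png",8,P);draw("top",t,270,180,350,280,"pics/t14.png",7,P)
print(status.get_obs()["q"])
E
```

```text
time_s: 11.98
eef_pos: [0.4797, 0.0212, 0.0666]
eef_rot: [0.003, 0.74, 0.672, 0.002]
wrist_force: [-0.5, -0.2, -0.8]
opening: 0.566
[ 0.45670125 -0.17459733  0.156     ] [ 0.45635064 -0.17855098  0.156     ] [array([ 0.46229707, -0.11714779,  0.156     ]), array([ 0.45110543, -0.23204687,  0.156     ])] [array([ 0.46151731, -0.12458839,  0.156     ]), array([ 0.45118398, -0.23251356,  0.156     ])]
[0.47666748 0.02177915 0.06338871]
[-2.03764723e-01  1.36144371e-01  1.95716238e+00 -4.61556027e-05
  1.04901014e+00 -1.07251931e-01]
```

View pics/s14.png

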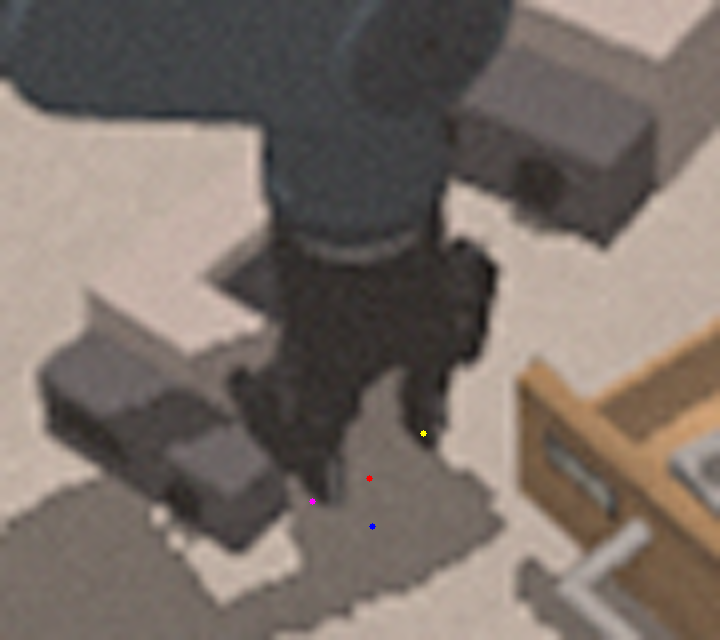

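View pics/t14.png

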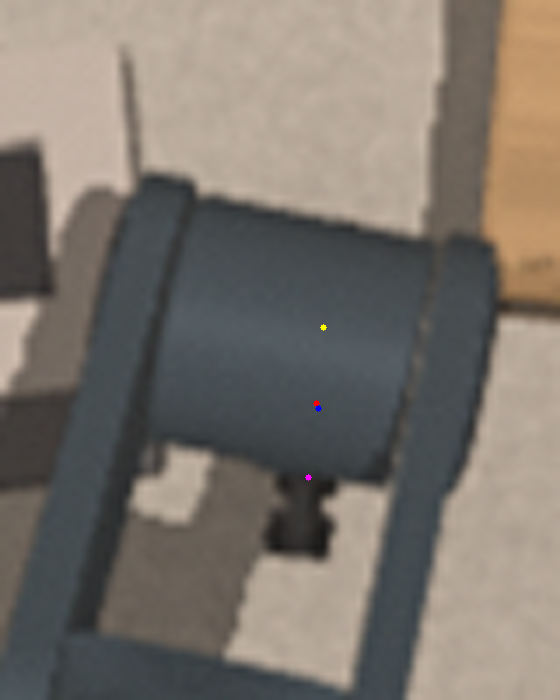

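With +34 mm in z the projected tips match both views, front tip at (312,500) and rear tip at (425,435). The bar position also agrees in x and y within 2 mm, so the offset is purely along z. Next I'll go above the block.

```bash
python3 - <<'E'
from h import *
go((.571,-.127,.22),79)
E
```

```text
linear cm [-13.9   10.81 -15.67] rot deg [-3.000e-02 -3.000e-02 -8.453e+01] pos [0.4767 0.0218 0.0634] F [ 0.   0.4 -0.2] op 0.737 t 12.08
```

```bash
python3 -m handwheel '[{"grip":6.4,"linear":[0,0,-4],"rotation":[0,0,-7]},{"grip":6.4,"linear":[0,0,-8],"rotation":[0,0,-14]},{"grip":6.4,"linear":[0,0,-12],"rotation":[0,0,-21]},{"grip":6.4,"linear":[0,0,-15.7],"rotation":[0,0,-28]},{"grip":6.4,"linear":[-2,1.5,-15.7],"rotation":[0,0,-35]},{"grip":6.4,"linear":[-4,3,-15.7],"rotation":[0,0,-42]},{"grip":6.4,"linear":[-6,4.5,-15.7],"rotation":[0,0,-49]},{"grip":6.4,"linear":[-8,6,-15.7],"rotation":[0,0,-56]},{"grip":6.4,"linear":[-10,7.5,-15.7],"rotation":[0,0,-63]},{"grip":6.4,"linear":[-12,9,-15.7],"rotation":[0,0,-70]},{"grip":6.4,"linear":[-13.9,10.8,-15.7],"rotation":[0,0,-77]},{"grip":6.4,"linear":[-13.9,10.8,-15.7],"rotation":[0,0,-84]}]'
python3 -m handwheel '[{"grip":6.4,"linear":[0,0,0],"rotation":[0,0,-0.5]},{"grip":6.4,"linear":[0,0,0],"rotation":[0,0,-0.5]},{"grip":6.4,"linear":[0,0,0],"rotation":[0,0,-0.5]}]'
python3 - <<'E'
from h import *
go((.571,-.127,.12),79)
s=cams.camera("side");t=cams.camera("top");o=status.get_obs()["eef_pos"];z=np.array([0,0,1])
a=np.radians(79);ty=np.array([np.cos(a),np.sin(a),0]);h=o+.034*z
draw("side",s,290,150,400,250,"pics/s15.png",7,[h,h,h+.032*ty+.008*z,h-.032*ty+.008*z]);crop(t,"pics/t15.png",330,150,450,250,6)
E
```

```text
time_s: 13.08
eef_pos: [0.5721, -0.1306, 0.2178]
eef_rot: [-0.002, 0.099, 0.995, 0.0]
wrist_force: [-0.4, 0.3, -0.2]
opening: 0.748
time_s: 13.33
eef_pos: [0.5705, -0.1263, 0.2194]
eef_rot: [-0.001, 0.098, 0.995, 0.001]
wrist_force: [0.4, -0.6, -0.7]
opening: 0.752
linear cm [-0.09 -0.07  9.94] rot deg [ 0.04 -0.15 -0.2 ] pos [ 0.5705 -0.1263  0.2194] F [ 0.4 -0.6 -0.7] op 0.752 t 13.33
```

View pics/s15.png

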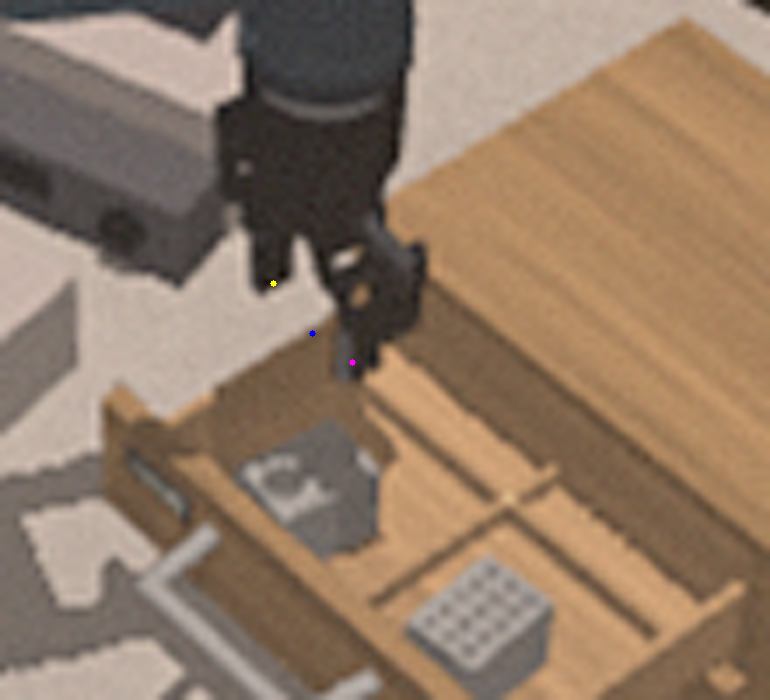

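View pics/t15.png

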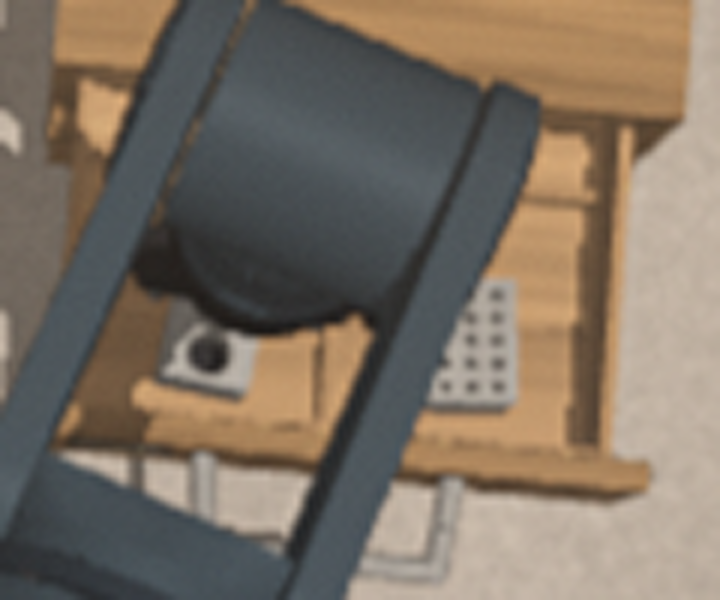

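The tip projections match, magenta at (352,362) and yellow at (273,283), with the block between them. Descending.

```bash
python3 -m handwheel '[{"grip":6.4,"linear":[0,0,3],"rotation":[0,0,0]},{"grip":6.4,"linear":[0,0,5.5],"rotation":[0,0,0]},{"grip":6.4,"linear":[0,0,7.5],"rotation":[0,0,0]},{"grip":6.4,"linear":[0,0,9],"rotation":[0,0,0]},{"grip":6.4,"linear":[0,0,10.5],"rotation":[0,0,0]},{"grip":6.4,"linear":[0,0,11.5],"rotation":[0,0,0]},{"grip":6.4,"linear":[0,0,11.5],"rotation":[0,0,0]}]'
python3 - <<'E'
from h import *
go((.571,-.127,.083),79)
s=cams.camera("side");o=status.get_obs()["eef_pos"];z=np.array([0,0,1])
a=np.radians(79);ty=np.array([np.cos(a),np.sin(a),0]);h=o+.034*z
draw("side",s,290,150,400,250,"pics/s16.png",7,[h+.032*ty+.008*z,h-.032*ty+.008*z])
E
```

```text
time_s: 14.02
eef_pos: [0.5696, -0.126, 0.1036]
eef_rot: [-0.002, 0.096, 0.995, 0.001]
wrist_force: [-0.6, -0.1, 0.6]
opening: 0.747
linear cm [-0.16 -0.08  2.05] rot deg [ 0.05 -0.23 -0.06] pos [ 0.5696 -0.126   0.1036] F [-0.6 -0.1  0.6] op 0.747 t 14.02
```

View pics/s16.png

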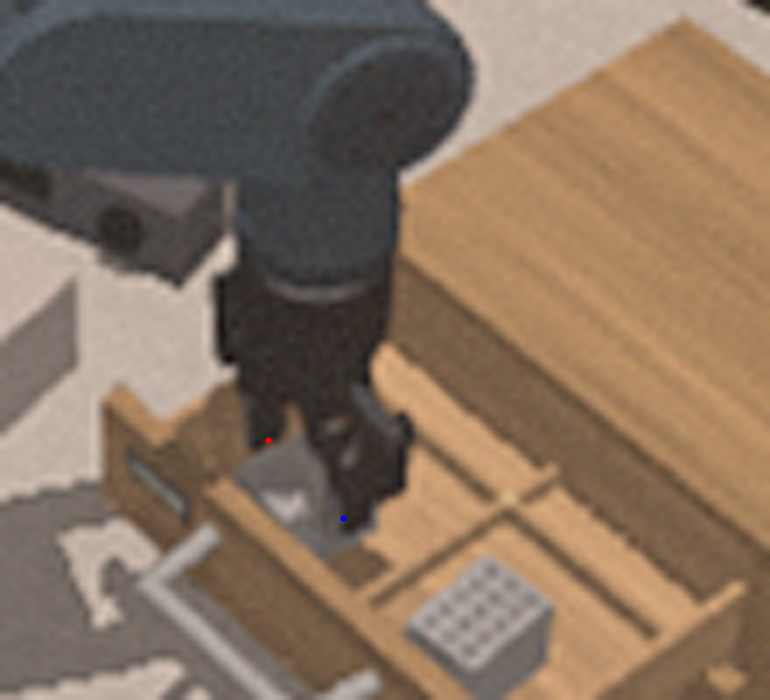

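```bash
python3 -m handwheel '[{"grip":6.4,"linear":[-0.1,0,0.7],"rotation":[0,0,0]},{"grip":6.4,"linear":[-0.1,0,1.3],"rotation":[0,0,0]},{"grip":6.4,"linear":[-0.1,0,1.8],"rotation":[0,0,0]},{"grip":6.4,"linear":[-0.1,0,1.8],"rotation":[0,0,0]}]'
python3 -m handwheel '[{"grip":5.2,"linear":[0,0,0],"rotation":[0,0,0]},{"grip":4.7,"linear":[0,0,0],"rotation":[0,0,0]},{"grip":4.2,"linear":[0,0,0],"rotation":[0,0,0]},{"grip":3,"linear":[0,0,0],"rotation":[0,0,0]},{"grip":3,"linear":[0,0,0],"rotation":[0,0,0]},{"grip":3,"linear":[0,0,0],"rotation":[0,0,0]}]'
```

```text
time_s: 14.4
eef_pos: [0.5718, -0.1271, 0.0869]
eef_rot: [-0.001, 0.096, 0.995, 0.0]
wrist_force: [-0.7, 0.3, -0.6]
opening: 0.753
time_s: 14.9
eef_pos: [0.5728, -0.1273, 0.0885]
eef_rot: [0.001, 0.096, 0.995, -0.0]
wrist_force: [0.2, 0.8, 3.0]
opening: 0.508
```

It's gripped at 43 mm. Lift.

```bash
python3 -m handwheel '[{"grip":3,"linear":[0,0,-1],"rotation":[0,0,0]},{"grip":3,"linear":[0,0,-2.5],"rotation":[0,0,0]},{"grip":3,"linear":[0,0,-4.5],"rotation":[0,0,0]},{"grip":3,"linear":[0,0,-6.5],"rotation":[0,0,0]},{"grip":3,"linear":[0,0,-8.5],"rotation":[0,0,0]},{"grip":3,"linear":[0,0,-10.5],"rotation":[0,0,0]},{"grip":3,"linear":[0,0,-12],"rotation":[0,0,0]},{"grip":3,"linear":[0,0,-12],"rotation":[0,0,0]},{"grip":3,"linear":[0,0,-12],"rotation":[0,0,0]}]'
python3 - <<'E'
from h import *
a=np.radians(5.7);print(-.04*np.cos(a))
go((.5565,.166,.20),95.7)
s=cams.camera("side");t=cams.camera("top")
crop(s,"pics/s17.png",290,130,420,240,6)
crop(t,"pics/t17.png",220,150,320,270,6)
E
```

```text
time_s: 15.65
eef_pos: [0.5725, -0.1275, 0.2085]
eef_rot: [0.001, 0.096, 0.995, -0.0]
wrist_force: [-0.5, -0.2, -3.6]
opening: 0.505
-0.039802222798449055
linear cm [ 7.2  28.5   0.82] rot deg [ -0.04   0.07 -16.74] pos [ 0.5725 -0.1275  0.2085] F [-0.5 -0.2 -3.6] op 0.505 t 15.65
```

View pics/s17.png

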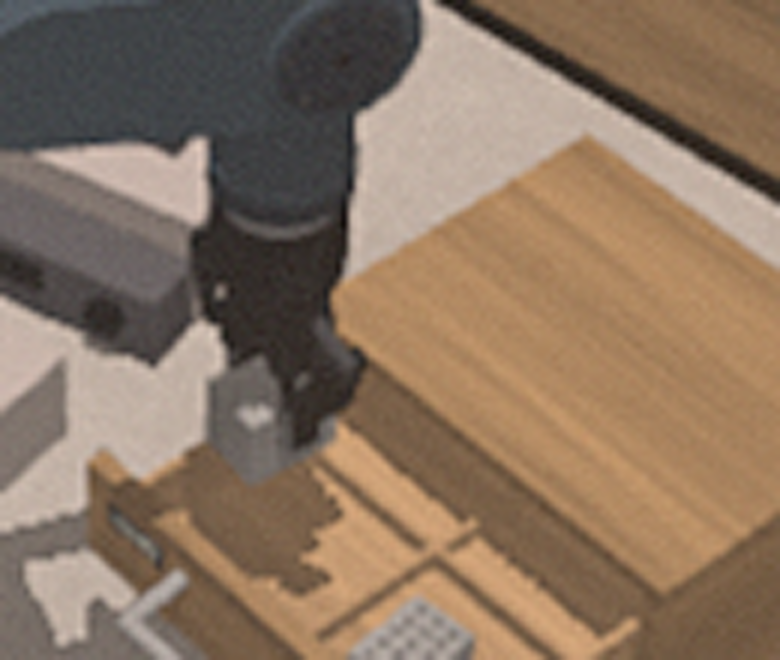

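View pics/t17.png

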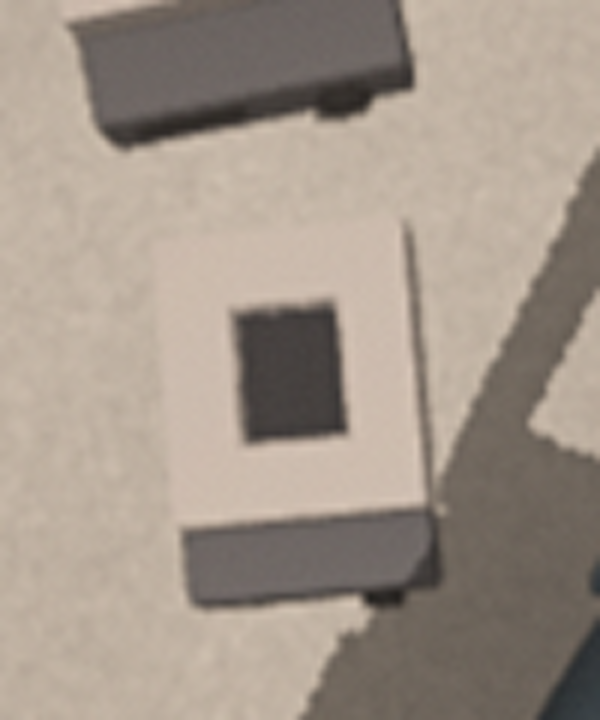

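The block is held straight and level. I'll refine the pocket centre and angle with a dark mask.

```bash
python3 - <<'E'
from h import *
t=cams.camera("top")
g=cv2.resize(cv2.cvtColor(t,cv2.COLOR_RGB2GRAY)[190:235,250:290],None,fx=8,fy=8,interpolation=cv2.INTER_CUBIC)
for th in(100,120,140):
    m=(g<th).astype(np.uint8); cs,_=cv2.findContours(m,cv2.RETR_EXTERNAL,cv2.CHAIN_APPROX_NONE)
    cs=[c for c in cs if 60<cv2.boundingRect(c)[3]<200 and cv2.boundingRect(c)[2]<150]
    c=max(cs,key=cv2.contourArea); B=cv2.boxPoints(cv2.minAreaRect(c))
    W=np.array([onz("top",((p[0]+.5)/8-.5+250,(p[1]+.5)/8-.5+190),.075) for p in B])
    e=[W[(i+1)%4]-W[i] for i in range(4)]
    print(th,W.mean(0).round(4),[(round(float(np.linalg.norm(v)),4),round(float(np.degrees(np.arctan2(v[1],v[0]))),1)) for v in e])
s=cams.camera("side");crop(s,"pics/s18.png",200,130,330,240,6)
go((.5565,.166,.20),95.7)
E
```

```text
100 [0.5563 0.1666 0.075 ] [(0.0518, -84.9), (0.0667, -174.1), (0.0515, 95.1), (0.0667, 6.2)]
120 [0.5791 0.1019 0.075 ] [(0.0027, -90.0), (0.0276, -179.3), (0.0027, 90.0), (0.0276, 0.7)]
140 [0.5887 0.1024 0.075 ] [(0.006, -85.2), (0.0741, -174.6), (0.0059, 94.8), (0.0741, 5.4)]
linear cm [ 7.06 28.46  0.64] rot deg [  0.06  -0.17 -16.73] pos [ 0.5713 -0.1269  0.206 ] F [-0.4  0.  -2.8] op 0.507 t 15.85
```

View pics/s18.png

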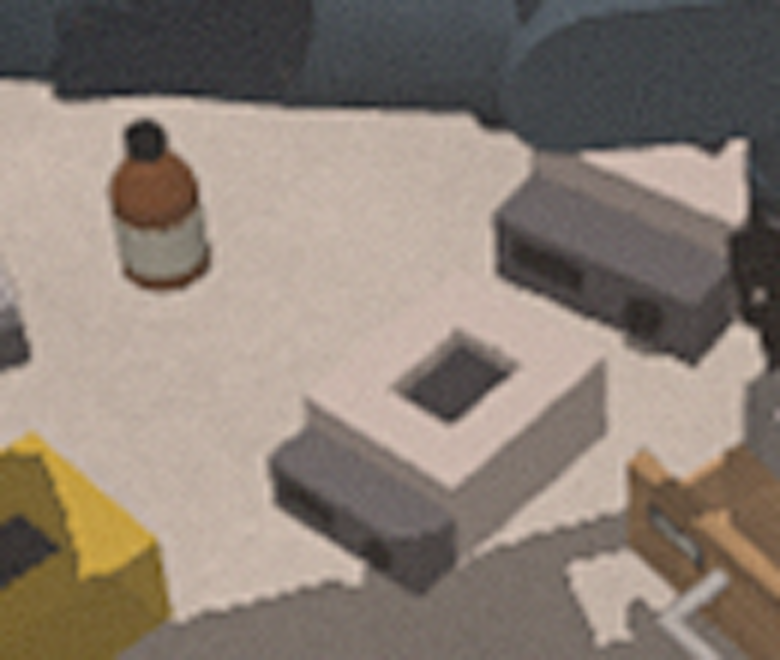

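```bash
python3 - <<'E'
from h import *
W=np.array([onz("side",((p[0]+.5)/6-.5+200,(p[1]+.5)/6-.5+130),.075) for p in [(457,327),(520,367),(453,423),(391,388)]])
print(W.round(4).tolist(),W.mean(0))
go((.5575,.166,.20),95.7)
E
python3 -m handwheel '[{"grip":3,"linear":[0.6,2.4,0],"rotation":[0,0,-1.5]},{"grip":3,"linear":[1.4,5.6,0],"rotation":[0,0,-3]},{"grip":3,"linear":[2.3,9.2,0],"rotation":[0,0,-5]},{"grip":3,"linear":[3.2,12.8,0],"rotation":[0,0,-7.5]},{"grip":3,"linear":[4.1,16.4,0],"rotation":[0,0,-10]},{"grip":3,"linear":[5,20,0],"rotation":[0,0,-12.5]},{"grip":3,"linear":[5.8,23.4,0],"rotation":[0,0,-15]},{"grip":3,"linear":[6.5,26.2,0],"rotation":[0,0,-16.7]},{"grip":3,"linear":[7,28.4,0],"rotation":[0,0,-16.7]},{"grip":3,"linear":[7,28.4,0],"rotation":[0,0,-16.7]},{"grip":3,"linear":[7,28.4,0],"rotation":[0,0,-16.7]},{"grip":3,"linear":[7,28.4,0],"rotation":[0,0,-16.7]}]'
python3 - <<'E'
from h import *
go((.557,.166,.10),95.7)
E
```

```text
[[0.5886, 0.198, 0.075], [0.5924, 0.1417, 0.075], [0.528, 0.1363, 0.075], [0.5209, 0.1878, 0.075]] [0.55747112 0.16595852 0.075     ]
linear cm [ 6.96 28.48  0.64] rot deg [  0.06  -0.17 -16.73] pos [ 0.5713 -0.1269  0.206 ] F [-0.4  0.  -2.8] op 0.507 t 15.85
time_s: 16.85
eef_pos: [0.5575, 0.1645, 0.2069]
eef_rot: [-0.001, -0.05, 0.999, -0.0]
wrist_force: [0.9, -0.1, -2.0]
opening: 0.509
linear cm [ 0.02  0.16 10.69] rot deg [-0.03 -0.1  -0.02] pos [0.5575 0.1645 0.2069] F [ 0.9 -0.1 -2. ] op 0.509 t 16.85
```

```bash
python3 -m handwheel '[{"grip":3,"linear":[0,0.1,3],"rotation":[0,0,0]},{"grip":3,"linear":[0,0.1,6],"rotation":[0,0,0]},{"grip":3,"linear":[0,0.1,9],"rotation":[0,0,0]},{"grip":3,"linear":[0,0.1,11],"rotation":[0,0,0]},{"grip":3,"linear":[0,0.1,12.5],"rotation":[0,0,0]},{"grip":3,"linear":[0,0.1,13],"rotation":[0,0,0]},{"grip":3,"linear":[0,0.1,13],"rotation":[0,0,0]}]'
python3 - <<'E'
from h import *
go((.557,.166,.055),95.7)
s=cams.camera("side");t=cams.camera("top")
crop(s,"pics/s19.png",230,130,320,220,7);crop(t,"pics/t19.png",230,170,310,265,6)
E
```

```text
time_s: 17.43
eef_pos: [0.5567, 0.1645, 0.0761]
eef_rot: [-0.002, -0.049, 0.999, -0.0]
wrist_force: [-0.1, -0.3, -2.5]
opening: 0.509
linear cm [-0.05  0.15  2.11] rot deg [-0.01 -0.21 -0.13] pos [0.5567 0.1645 0.0761] F [-0.1 -0.3 -2.5] op 0.509 t 17.43
```

View pics/s19.png

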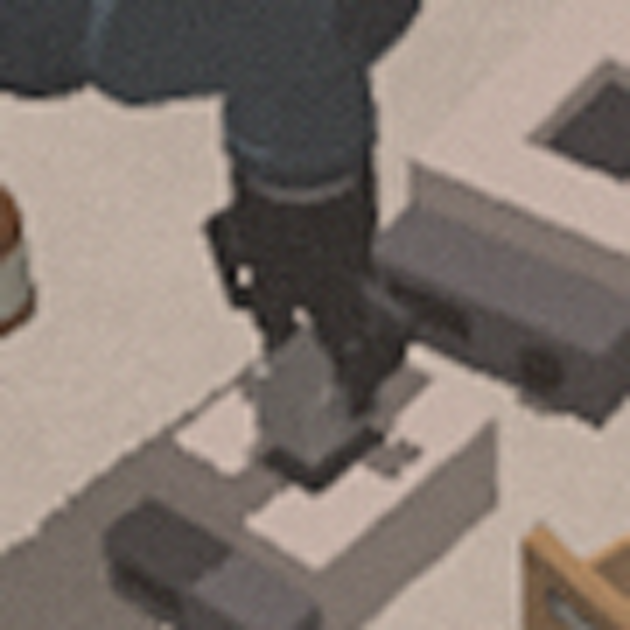

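View pics/t19.png

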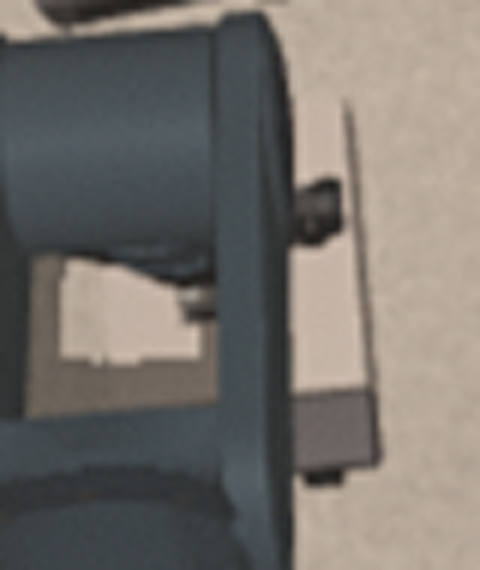

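I'll compare the block's visible bottom corners with their predicted positions before lowering.

```bash
python3 - <<'E'
from h import *
s=cams.camera("side")
o=status.get_obs()["eef_pos"];a=np.radians(5.7);X=np.array([np.cos(a),np.sin(a),0]);Y=np.array([-np.sin(a),np.cos(a),0])
c=np.array([o[0],o[1],o[2]+.0185])
C=[c-.03*X-.022*Y,c-.03*X+.022*Y,c+.03*X-.022*Y]
p=np.array([.557,.166,.075]);K=[p+i*.035*X+j*.027*Y for i,j in((-1,-1),(-1,1),(1,1),(1,-1))]
draw("side",s,245,165,300,215,"pics/s20.png",13,C,[(C[0],C[1]),(C[0],C[2]),(C[0],C[0]+[0,0,.048]),(C[1],C[1]+[0,0,.048])]+[(K[i],K[(i+1)%4]) for i in range(4)])
E
```

```text
(no output)
```

View pics/s20.png

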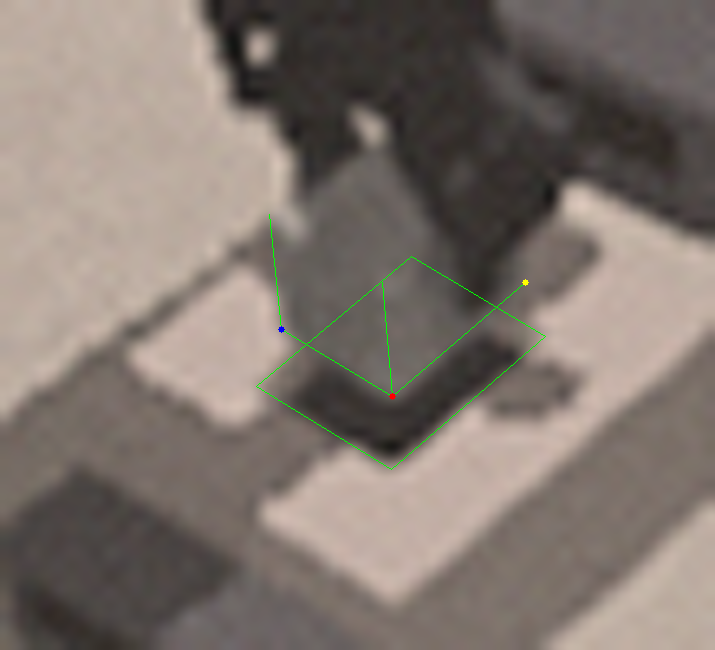

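The block and pocket outlines match the prediction within about 1 px. Lowering in small steps.

```bash
python3 -m handwheel '[{"grip":3,"linear":[0,0.1,0.8],"rotation":[0,0,0]},{"grip":3,"linear":[0,0.1,1.5],"rotation":[0,0,0]},{"grip":3,"linear":[0,0.1,2.0],"rotation":[0,0,0]},{"grip":3,"linear":[0,0.1,2.4],"rotation":[0,0,0]},{"grip":3,"linear":[0,0.1,2.4],"rotation":[0,0,0]}]'
python3 -m handwheel '[{"grip":3,"linear":[0,0,0.3],"rotation":[0,0,0]},{"grip":3,"linear":[0,0,0.5],"rotation":[0,0,0]},{"grip":3,"linear":[0,0,0.5],"rotation":[0,0,0]}]'
```

```text
time_s: 18.0
eef_pos: [0.5568, 0.1668, 0.0526]
eef_rot: [-0.001, -0.05, 0.999, -0.0]
wrist_force: [-0.1, -0.3, -2.0]
opening: 0.503
time_s: 18.25
eef_pos: [0.5575, 0.1668, 0.0485]
eef_rot: [-0.0, -0.049, 0.999, -0.0]
wrist_force: [-0.2, -0.7, -2.5]
opening: 0.505
```

Below the rim by about 8 mm with no contact so far. Continuing.

```bash
python3 -m handwheel '[{"grip":3,"linear":[0,0,0.2],"rotation":[0,0,0]},{"grip":3,"linear":[0,0,0.4],"rotation":[0,0,0]},{"grip":3,"linear":[0,0,0.5],"rotation":[0,0,0]},{"grip":3,"linear":[0,0,0.5],"rotation":[0,0,0]}]'
```

```text
time_s: 18.58
eef_pos: [0.5576, 0.1668, 0.0436]
eef_rot: [-0.0, -0.049, 0.999, -0.0]
wrist_force: [-0.5, 0.1, -1.8]
opening: 0.503
```

```bash
python3 -m handwheel '[{"grip":3,"linear":[0,0,0.15],"rotation":[0,0,0]},{"grip":3,"linear":[0,0,0.15],"rotation":[0,0,0]}]'
```

```text
time_s: 18.75
eef_pos: [0.5577, 0.1668, 0.0422]
eef_rot: [-0.0, -0.049, 0.999, 0.0]
wrist_force: [0.1, -0.0, -3.0]
opening: 0.508
```

```bash
python3 -m handwheel '[{"grip":3,"linear":[0,0,0.15],"rotation":[0,0,0]},{"grip":3,"linear":[0,0,0.15],"rotation":[0,0,0]}]'
```

```text
time_s: 18.92
eef_pos: [0.5581, 0.1669, 0.0415]
eef_rot: [0.0, -0.049, 0.999, 0.0]
wrist_force: [-3.1, -1.1, 2.5]
opening: 0.504
```

```bash
python3 -m handwheel '[{"grip":3,"linear":[0,0,0.1],"rotation":[0,0,0]},{"grip":3,"linear":[0,0,0.1],"rotation":[0,0,0]}]'
```

```text
time_s: 19.08
eef_pos: [0.5581, 0.1669, 0.0415]
eef_rot: [0.0, -0.05, 0.999, -0.0]
wrist_force: [-6.1, -1.0, 11.2]
opening: 0.506
```

Contact came at the predicted floor height of 0.0415. I'll release gently and rise.

```bash
python3 -m handwheel '[{"grip":3,"linear":[0,0,-0.1],"rotation":[0,0,0]},{"grip":4.5,"linear":[0,0,-0.1],"rotation":[0,0,0]},{"grip":5,"linear":[0,0,-0.1],"rotation":[0,0,0]},{"grip":6,"linear":[0,0,-0.1],"rotation":[0,0,0]},{"grip":6,"linear":[0,0,-0.1],"rotation":[0,0,0]},{"grip":6,"linear":[0,0,-1.5],"rotation":[0,0,0]},{"grip":6,"linear":[0,0,-4],"rotation":[0,0,0]},{"grip":6,"linear":[0,0,-8],"rotation":[0,0,0]},{"grip":6,"linear":[0,0,-12],"rotation":[0,0,0]},{"grip":6,"linear":[0,0,-16],"rotation":[0,0,0]},{"grip":6,"linear":[0,0,-17],"rotation":[0,0,0]}]'
python3 - <<'E'
from h import *
s=cams.camera("side")
crop(s,"pics/s21.png",230,130,320,220,7)
go((.44,-.178,.21),-5.5)
E
```

```text
time_s: 20.0
eef_pos: [0.5615, 0.1673, 0.2177]
eef_rot: [0.006, -0.05, 0.999, 0.0]
wrist_force: [1.4, 1.5, 1.2]
opening: 0.702
linear cm [ 15.52 -33.16   0.55] rot deg [  0.58   0.49 101.18] pos [0.5616 0.1673 0.2172] F [ 0.6 -0.2  0.6] op 0.705 t 20.05
```

View pics/s21.png

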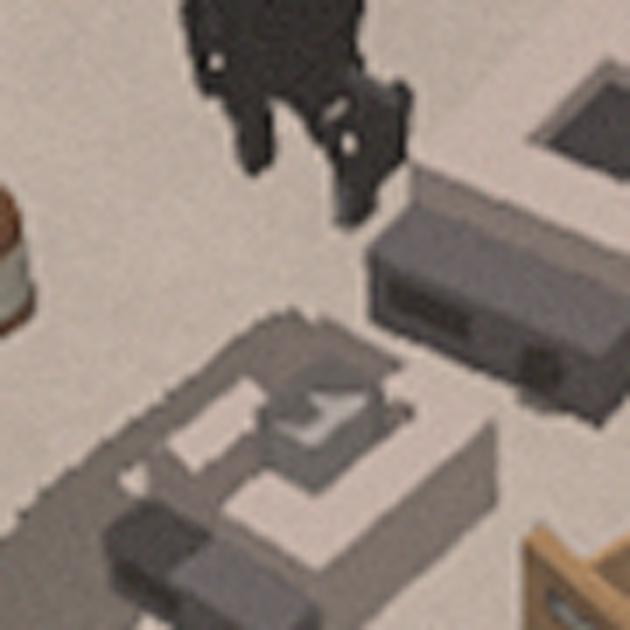

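The block sits in the heater's pocket, to be checked properly later. Next I'll move in front of the drawer handle with the fingers shut to push.

```bash
python3 -m handwheel '[{"grip":3,"linear":[1.3,-2.7,0],"rotation":[0,0,7]},{"grip":0,"linear":[2.6,-5.4,0],"rotation":[0,0,14]},{"grip":0,"linear":[3.9,-8.1,0],"rotation":[0,0,21]},{"grip":0,"linear":[5.2,-10.8,0],"rotation":[0,0,28]},{"grip":0,"linear":[6.5,-13.5,0],"rotation":[0,0,35]},{"grip":0,"linear":[7.8,-16.2,0],"rotation":[0,0,42]},{"grip":0,"linear":[9.1,-18.9,0],"rotation":[0,0,49]},{"grip":0,"linear":[10.4,-21.6,0],"rotation":[0,0,56]},{"grip":0,"linear":[11.7,-24.3,0],"rotation":[0,0,63]},{"grip":0,"linear":[13,-27,0],"rotation":[0,0,70]},{"grip":0,"linear":[14.3,-29.7,0],"rotation":[0,0,77]},{"grip":0,"linear":[15.5,-32,0],"rotation":[0,0,84]}]'
python3 - <<'E'
from h import *
go((.40,-.172,.21),-5.5)
print(onz("top",(405,262),.075))
E
```

```text
time_s: 21.05
eef_pos: [0.434, -0.1683, 0.2089]
eef_rot: [-0.0, 0.634, 0.773, -0.0]
wrist_force: [0.6, 0.4, 0.2]
opening: -0.003
linear cm [ 0.3  -3.41 -0.1 ] rot deg [-0.05 -0.02 16.79] pos [ 0.434  -0.1683  0.2089] F [0.6 0.4 0.2] op -0.003 t 21.05
[ 0.4038499  -0.25018969  0.075     ]
```

```bash
python3 -m handwheel '[{"grip":0,"linear":[0.3,-1.7,0],"rotation":[0,0,6]},{"grip":0,"linear":[0.3,-3.4,0],"rotation":[0,0,12]},{"grip":0,"linear":[0.3,-3.4,0],"rotation":[0,0,16.8]},{"grip":0,"linear":[0.3,-3.4,0],"rotation":[0,0,16.8]},{"grip":0,"linear":[0.3,-3.4,3],"rotation":[0,0,16.8]},{"grip":0,"linear":[0.3,-3.4,6],"rotation":[0,0,16.8]},{"grip":0,"linear":[0.3,-3.4,8.5],"rotation":[0,0,16.8]},{"grip":0,"linear":[0.3,-3.4,10.5],"rotation":[0,0,16.8]},{"grip":0,"linear":[0.3,-3.4,11],"rotation":[0,0,16.8]},{"grip":0,"linear":[0.3,-3.4,11],"rotation":[0,0,16.8]}]'
python3 - <<'E'
from h import *
go((.456,-.177,.10),-5.5)
s=cams.camera("side");t=cams.camera("top")
crop(s,"pics/s22.png",250,160,390,280,5);crop(t,"pics/t22.png",230,150,450,270,3)
E
```

```text
time_s: 21.88
eef_pos: [0.4002, -0.1696, 0.0981]
eef_rot: [-0.002, 0.737, 0.676, -0.0]
wrist_force: [0.1, -0.0, 0.6]
opening: 0.002
linear cm [-0.25  5.63 -0.21] rot deg [-0.2  -0.14  0.49] pos [ 0.4002 -0.1696  0.0981] F [ 0.1 -0.   0.6] op 0.002 t 21.88
```

View pics/s22.png

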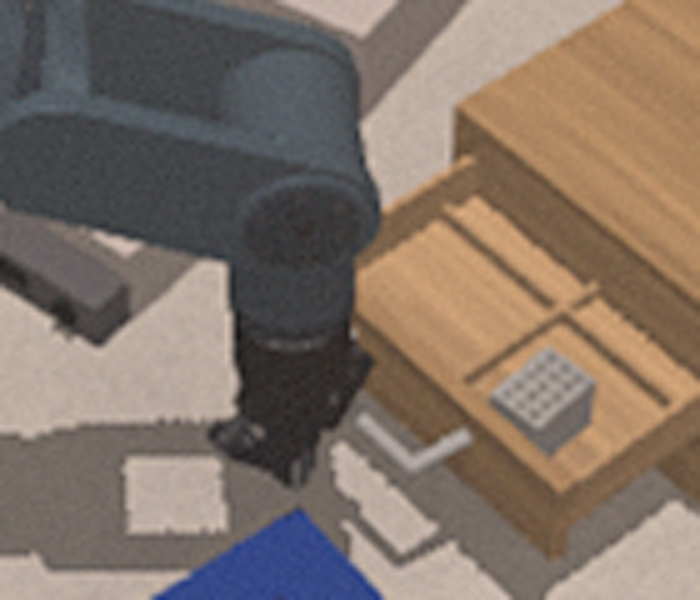

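View pics/t22.png

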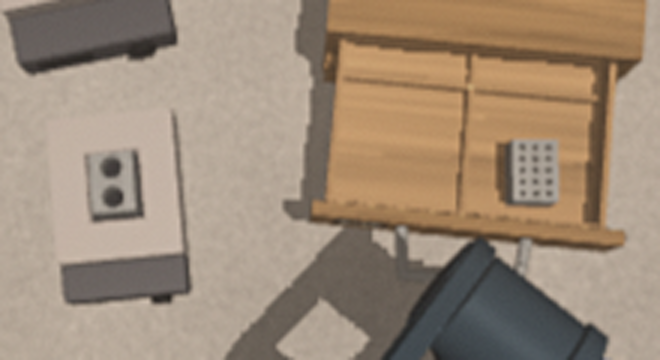

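The block is seated in the pocket with its wells up (top crop about (112,182)), and the tube block is upright. Pushing the drawer along tool +y.

```bash
python3 -m handwheel '[{"grip":0,"linear":[-0.2,1.5,0],"rotation":[0,0,0]},{"grip":0,"linear":[-0.2,2.5,0],"rotation":[0,0,0]},{"grip":0,"linear":[-0.2,3.3,0],"rotation":[0,0,0]},{"grip":0,"linear":[-0.2,4.1,0],"rotation":[0,0,0]},{"grip":0,"linear":[-0.2,5.1,0],"rotation":[0,0,0]},{"grip":0,"linear":[-0.2,6.3,0],"rotation":[0,0,0]},{"grip":0,"linear":[-0.2,7.5,0],"rotation":[0,0,0]},{"grip":0,"linear":[-0.2,8.7,0],"rotation":[0,0,0]},{"grip":0,"linear":[-0.2,9.9,0],"rotation":[0,0,0]},{"grip":0,"linear":[-0.2,11,0],"rotation":[0,0,0]},{"grip":0,"linear":[-0.2,12,0],"rotation":[0,0,0]},{"grip":0,"linear":[-0.2,13,0],"rotation":[0,0,0]}]'
python3 - <<'E'
from h import *
go((.56,-.187,.10),-5.5)
s=cams.camera("side");t=cams.camera("top")
crop(s,"pics/s23.png",270,140,410,260,5)
E
```

```text
time_s: 22.98
eef_pos: [0.5312, -0.1846, 0.0998]
eef_rot: [-0.0, 0.738, 0.675, -0.0]
wrist_force: [-2.5, -1.1, 0.4]
opening: -0.002
linear cm [ 0.02  2.89 -0.02] rot deg [-0.04  0.01  0.38] pos [ 0.5312 -0.1846  0.0998] F [-2.5 -1.1  0.4] op -0.002 t 22.98
```

View pics/s23.png

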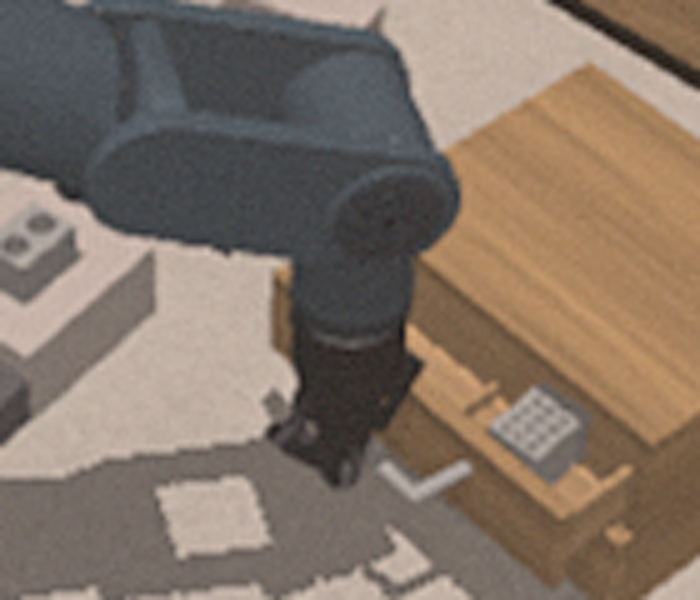

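```bash
python3 -m handwheel '[{"grip":0,"linear":[0,0.8,0],"rotation":[0,0,0]},{"grip":0,"linear":[0,1.6,0],"rotation":[0,0,0]},{"grip":0,"linear":[0,2.4,0],"rotation":[0,0,0]},{"grip":0,"linear":[0,3.2,0],"rotation":[0,0,0]},{"grip":0,"linear":[0,4,0],"rotation":[0,0,0]},{"grip":0,"linear":[0,4.6,0],"rotation":[0,0,0]},{"grip":0,"linear":[0,5.2,0],"rotation":[0,0,0]},{"grip":0,"linear":[0,5.5,0],"rotation":[0,0,0]},{"grip":0,"linear":[0,5.5,0],"rotation":[0,0,0]}]'
```

```text
time_s: 23.83
eef_pos: [0.5865, -0.1896, 0.1001]
eef_rot: [0.001, 0.738, 0.675, 0.0]
wrist_force: [0.1, 0.1, 0.5]
opening: -0.002
```

```bash
python3 -m handwheel '[{"grip":0,"linear":[0,0.3,0],"rotation":[0,0,0]},{"grip":0,"linear":[0,0.6,0],"rotation":[0,0,0]},{"grip":0,"linear":[0,0.6,0],"rotation":[0,0,0]}]'
```

```text
time_s: 24.08
eef_pos: [0.592, -0.1901, 0.1003]
eef_rot: [0.001, 0.738, 0.675, 0.0]
wrist_force: [-0.7, -0.8, -0.1]
opening: -0.003
```

```bash
python3 -m handwheel '[{"grip":0,"linear":[0,0.3,0],"rotation":[0,0,0]},{"grip":0,"linear":[0,0.6,0],"rotation":[0,0,0]},{"grip":0,"linear":[0,0.6,0],"rotation":[0,0,0]}]'
python3 - <<'E'
from h import *
s=cams.camera("side")
crop(s,"pics/s24.png",300,140,420,250,6)
E
```

```text
time_s: 24.33
eef_pos: [0.5981, -0.1906, 0.1002]
eef_rot: [0.001, 0.738, 0.675, 0.0]
wrist_force: [-0.2, 0.1, 0.5]
opening: 0.0
```

View pics/s24.png

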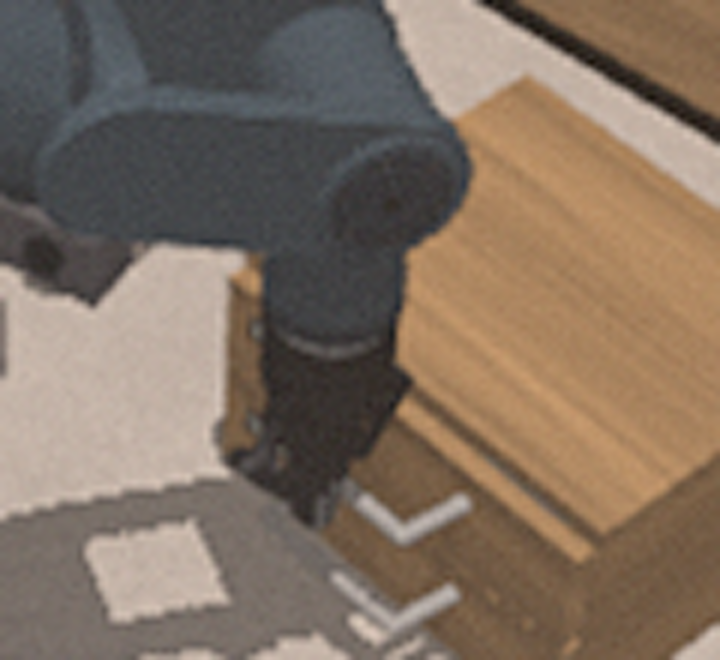

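It's nearly shut, with the dark gap line still visible at about (510,480). Continuing until the stop.

```bash
python3 -m handwheel '[{"grip":0,"linear":[0,0.2,0],"rotation":[0,0,0]},{"grip":0,"linear":[0,0.4,0],"rotation":[0,0,0]},{"grip":0,"linear":[0,0.4,0],"rotation":[0,0,0]}]'
```

```text
time_s: 24.63
eef_pos: [0.599, -0.1905, 0.0998]
eef_rot: [-0.002, 0.738, 0.675, -0.002]
wrist_force: [-11.7, 0.8, 5.6]
opening: 0.003
```

```bash
python3 -m handwheel '[{"grip":0,"linear":[0,0.2,0],"rotation":[0,0,0]},{"grip":0,"linear":[0,0.3,0],"rotation":[0,0,0]},{"grip":0,"linear":[0,0.3,0],"rotation":[0,0,0]}]'
```

```text
time_s: 24.88
eef_pos: [0.599, -0.1905, 0.0998]
eef_rot: [-0.005, 0.738, 0.675, -0.004]
wrist_force: [-23.5, 2.6, 14.9]
opening: -0.004
```

It stopped hard at x = 0.599 with 24 N. I'll back off and look for a gap.

```bash
python3 -m handwheel '[{"grip":0,"linear":[0,-1.5,0],"rotation":[0,0,0]},{"grip":0,"linear":[0,-4,0],"rotation":[0,0,0]},{"grip":0,"linear":[0,-7,0],"rotation":[0,0,0]},{"grip":0,"linear":[0,-10,-3],"rotation":[0,0,0]},{"grip":0,"linear":[0,-12,-6],"rotation":[0,0,0]},{"grip":0,"linear":[0,-14,-10],"rotation":[0,0,0]},{"grip":0,"linear":[-3,-16,-10],"rotation":[0,0,0]},{"grip":0,"linear":[-6,-18,-10],"rotation":[0,0,0]},{"grip":0,"linear":[-10,-20,-10],"rotation":[0,0,0]},{"grip":0,"linear":[-14,-20,-10],"rotation":[0,0,0]}]'
python3 - <<'E'
from h import *
s=cams.camera("side");t=cams.camera("top")
cv2.imwrite("pics/tf.png",t[:,:,::-1]);cv2.imwrite("pics/sf.png",s[:,:,::-1])
crop(s,"pics/s25.png",310,140,450,260,5);crop(t,"pics/t25.png",320,70,470,205,5)
E
```

```text
time_s: 25.72
eef_pos: [0.3908, -0.3117, 0.2007]
eef_rot: [0.001, 0.738, 0.675, -0.0]
wrist_force: [1.7, 0.6, 0.8]
opening: -0.001
```

View pics/s25.png

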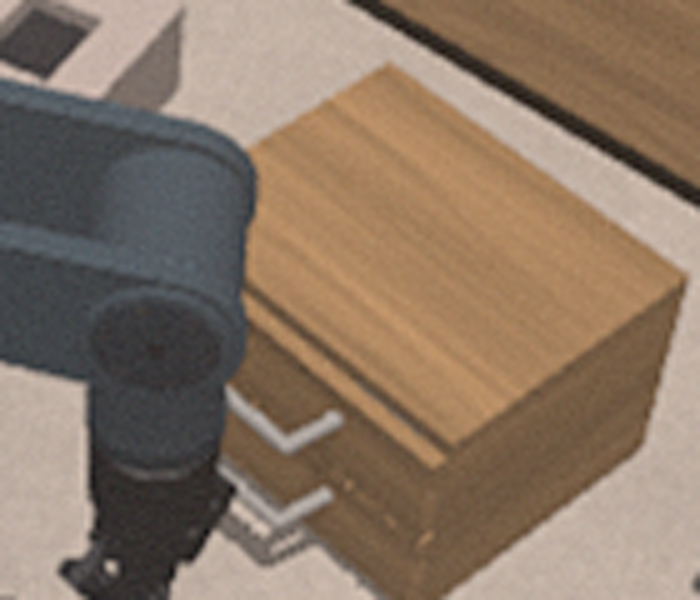

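View pics/t25.png

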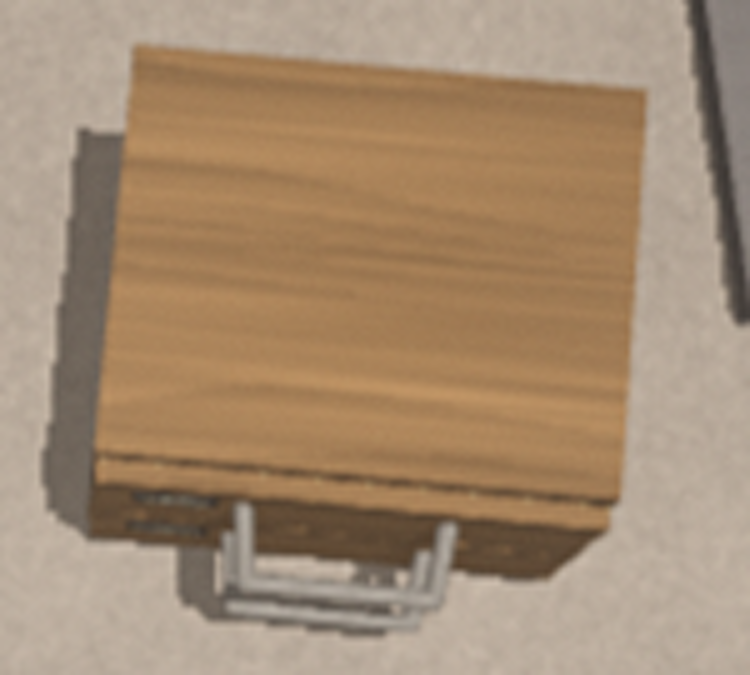

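View pics/sf.png

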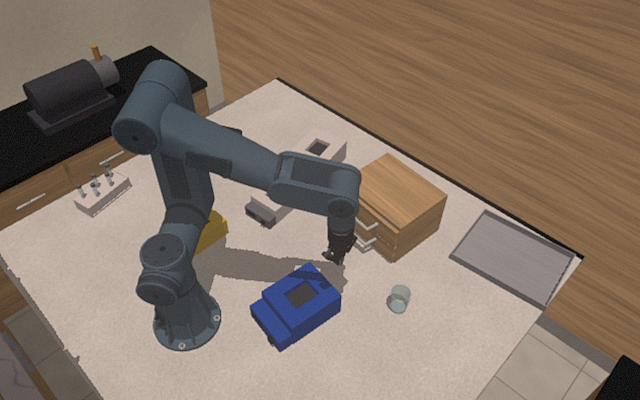

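View pics/tf.png

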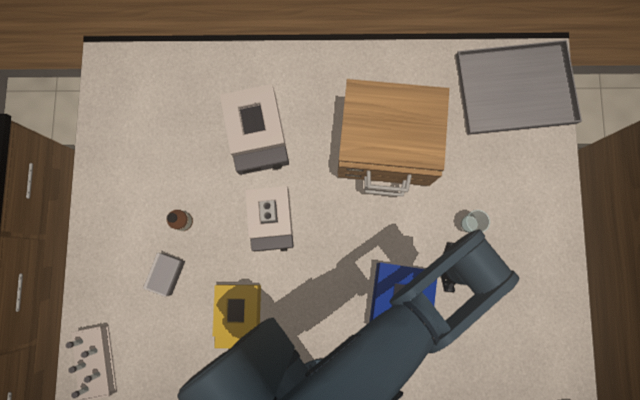

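The drawer looks shut. I'll quantify that by comparing the top bar with the lower drawer's bar, since both should have the same x when shut, and check the bystanders against the first pictures.

```bash
python3 - <<'E'
from h import *
crop("pics/tf.png","pics/t26.png",360,165,415,200,14)
crop("pics/sf.png","pics/s26.png",340,200,400,260,11)
a=cv2.imread("pics/top0.png");b=cv2.imread("pics/tf.png");a2=cv2.imread("pics/side0.png");b2=cv2.imread("pics/sf.png")
for nm,i,j,(x0,y0,x1,y1) in(("bottle",a,b,(160,200,200,240)),("beaker",a,b,(448,205,490,232)),("tipbox",a,b,(140,245,190,300)),("beaker side",a2,b2,(380,280,415,315)),("tips?",a,b,(60,320,120,400))):
    print(nm,cv2.absdiff(i[y0:y1,x0:x1],j[y0:y1,x0:x1]).mean().round(2),cv2.absdiff(i[y0:y1,x0:x1],j[y0:y1,x0:x1]).max())
crop("pics/tf.png","pics/t27.png",235,175,305,260,7)
E
```

```text
bottle 4.39 9
beaker 4.08 82
tipbox 4.52 10
beaker side 15.73 151
tips? 4.35 9
```

View pics/t26.png

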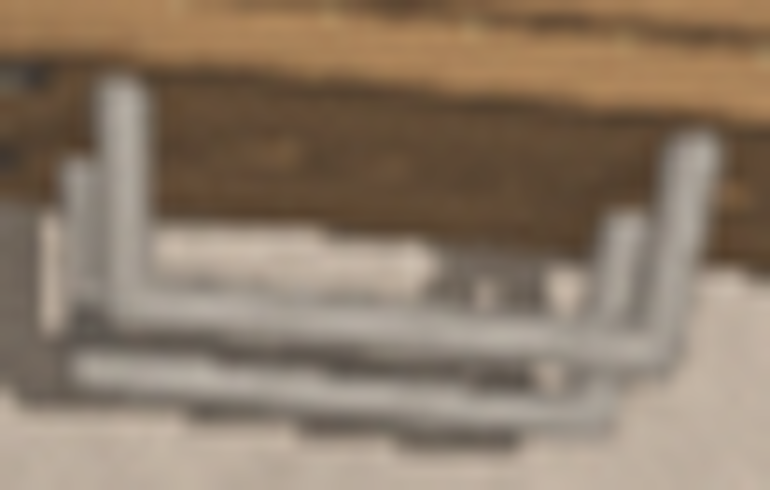

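View pics/t27.png

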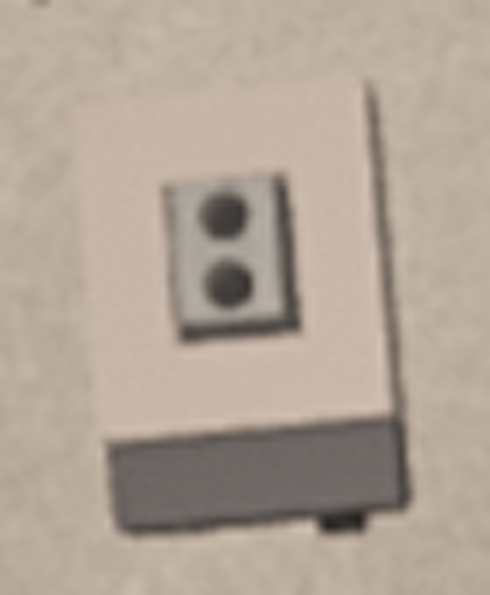

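View pics/s26.png

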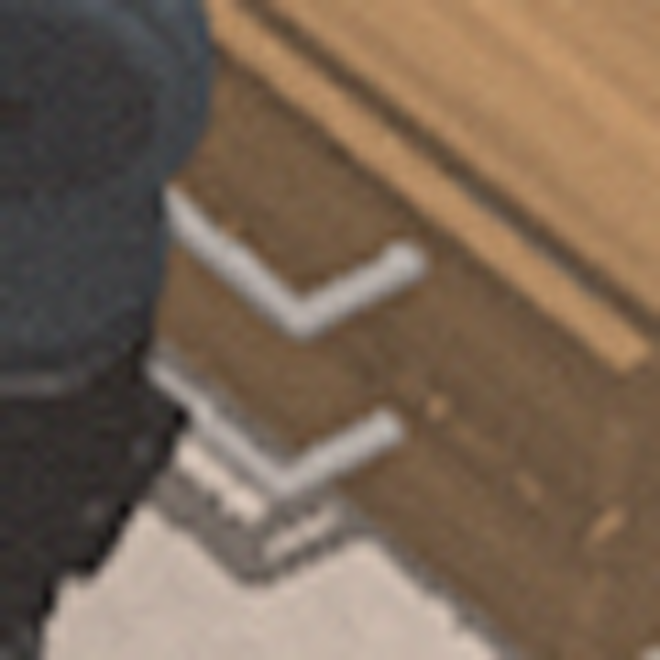

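```bash
python3 - <<'E'
from h import *
def c(p,x0,y0,s): return ((p[0]+.5)/s-.5+x0,(p[1]+.5)/s-.5+y0)
def ax(P): return (P@cx).round(4),(P@cy).round(4)
for z,pp in((.154,[(130,305),(665,350)]),(.069,[(80,368),(595,415)])):
    print("top",z,[ax(onz("top",c(p,360,165,14),z)) for p in pp])
for z,p in((.154,(300,322)),(.069,(285,485))): print("side",z,ax(onz("side",c(p,340,200,11),z)))
a=cv2.imread("pics/side0.png")[270:325,370:425];b=cv2.imread("pics/sf.png")[270:325,370:425]
a2=cv2.imread("pics/top0.png")[200:255,440:495];b2=cv2.imread("pics/tf.png")[200:255,440:495]
cv2.imwrite("pics/bk.png",cv2.resize(np.vstack([np.hstack([a,b]),np.hstack([a2,b2])]),None,fx=5,fy=5))
E
```

```text
top 0.154 [(np.float64(0.6317), np.float64(-0.077)), (np.float64(0.6328), np.float64(-0.1883))]
top 0.069 [(np.float64(0.6322), np.float64(-0.0734)), (np.float64(0.6326), np.float64(-0.1872))]
side 0.154 (np.float64(0.6319), np.float64(-0.1878))
side 0.069 (np.float64(0.6342), np.float64(-0.1876))
```

View pics/bk.png

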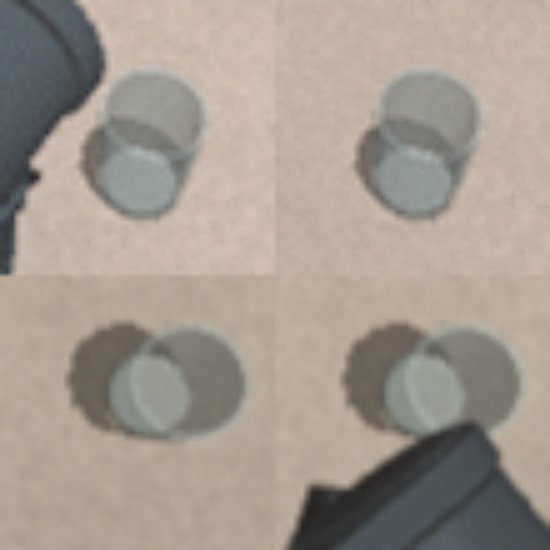

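```bash
python3 - <<'E'
from h import *
def c(p,x0,y0,s): return ((p[0]+.5)/s-.5+x0,(p[1]+.5)/s-.5+y0)
w=[onz("top",c(p,235,175,7),.108) for p in [(224,213),(229,284)]]
print(np.mean(w,0),np.linalg.norm(w[0]-w[1]),np.degrees(np.arctan2(*(w[0]-w[1])[1::-1])))
w=[onz("side",((p[0]+.5)/5-.5+270,(p[1]+.5)/5-.5+140),.108) for p in [(42,222),(15,243)]]
print(np.mean(w,0),np.linalg.norm(w[0]-w[1]))
print(status.get_obs()["wrist_force"],status.get_obs()["time_s"])
E
```

```text
[0.55724402 0.16556786 0.108     ] 0.030877205986325887 5.0576465076578545
[0.55910102 0.16600616 0.108     ] 0.030007756116594075
[1.66787967 0.03279831 0.51056428] 25.8167
```

With a 108 mm top height, both views put the wells' midpoint on the pocket centre within 2 mm, so the block is seated flat. The arm is clear of everything. Handing in.

```bash
python3 -c "
from bench import ctrl
print(ctrl.hand_in())"
```

```text
the job is handed in; nothing more can be done
None
```

The job is done and handed in at about 26 s. I pulled the top drawer open by its handle, set the two-well block in the pocket of the smaller white heater, and pushed the drawer shut.

**Last checks:**
- **Vial block:** both cameras put the midpoint of its wells within about 2 mm of the pocket centre, at the right height for a seated block. It met the pocket floor at the expected height, wells up.
- **Drawers:** I pushed the top drawer against its stop with about 24 N. From above, its handle lines up with the lower drawer's within 1 mm. The side view disagrees slightly, showing about 2 mm between them, which I took as measuring error. The lower drawer still looks shut.
- **Tube block:** it was upright when last seen, just before the drawer closed over it. I could not see it after that.
- **Bystanders:** the bottle, beaker and tip box look unmoved compared with the first pictures.

**What disagreed:** the reported fingertip height was wrong, with the real tips 34 mm higher than stated. My first try at the handle closed on air above the bar because of this. I measured the error with a gentle touch on the bench (about 23 N) and corrected for it from then on.

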